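Shut down the jar warmer

TASK

The shift is over, so shut down the jar warmer. First switch off all four of its paddle switches with one finger in a single drag along the row, without leaving the row half done; then move every jar from the warmer into the low tray, standing upright. Last, lower the cover plate onto the warmer's hot plate so that both dowel pins come up through its two holes and it lies flat, and let go. Knock no jar over and leave the other things on the table alone.

Things in the scene. Friction and masses are not known exactly. Their poses are not given: they have to be found in the camera images.
- warmer: the jar warmer, a grey housing 200 mm (x) by 290 mm (y), fixed to the table; origin under its centre at table height, z up; its front (-x) edge carries a black strip with four switch paddles in a row along y, behind it lies an aluminium hot plate, top 40 mm above the table, with a dowel pin at either end
- bank (a point): the middle of the row of switches on top of the black strip, 62 mm in front (-x) of the warmer's origin and 30 mm to its +y, 40 mm above the table; axes as the warmer's. The strip is 235 mm along y, 46 mm wide. The paddles' pivots lie 4 mm above this point, at y = -67.5, -22.5, 22.5 and 67.5 mm
- seat (a point): the centre of the hot plate's top face (40 mm above the table), midway between the two pins, 35 mm behind (+x of) the warmer's origin; axes as the warmer's. The cover plate's origin belongs here. The plate is 122 mm (x) by 280 mm (y)
- pin_right (a point): the tip of the dowel pin at the warmer's -y end, 125 mm from seat; pin 10 mm in diameter, 21 mm high above the hot plate, its upper 8 mm tapering to 4 mm
- pin_left (a point): the tip of the like pin at the +y end, 125 mm from seat
- switch_1 (a joint): switch paddle, first of four from the warmer's right (-y) end, 45 mm long from its pivot to its black tip. Value in rad: 0 = on (leans 0.3 from upright to the warmer's -y), grows as it tips over to the warmer's +y, end stop 1.5 (nearly flat, tip about 20 mm above its pivot); off from 0.95 up. Stays where it is left; needs about 1 N at the tip
- switch_2 (a joint): switch paddle, second of four from the warmer's right (-y) end, 45 mm long from its pivot to its black tip. Value in rad: 0 = on (leans 0.3 from upright to the warmer's -y), grows as it tips over to the warmer's +y, end stop 1.5 (nearly flat, tip about 20 mm above its pivot); off from 0.95 up. Stays where it is left; needs about 1 N at the tip
- switch_3 (a joint): switch paddle, third of four from the warmer's right (-y) end, 45 mm long from its pivot to its black tip. Value in rad: 0 = on (leans 0.3 from upright to the warmer's -y), grows as it tips over to the warmer's +y, end stop 1.5 (nearly flat, tip about 20 mm above its pivot); off from 0.95 up. Stays where it is left; needs about 1 N at the tip
- switch_4 (a joint): switch paddle, fourth of four from the warmer's right (-y) end, 45 mm long from its pivot to its black tip. Value in rad: 0 = on (leans 0.3 from upright to the warmer's -y), grows as it tips over to the warmer's +y, end stop 1.5 (nearly flat, tip about 20 mm above its pivot); off from 0.95 up. Stays where it is left; needs about 1 N at the tip
- tray: grey open tray for the jars, 140 mm (its x) by 285 mm (its y) outside, walls 5 mm thick and 18 mm high, floor 5 mm thick, fixed; origin under its centre at table height. It lies with its length roughly away from the robot, to the left of the warmer, beside the cover plate on either side of it
- cover: the cover plate, aluminium, 110 mm (its x) by 275 mm (its y), 6 mm thick, about 0.5 kg, loose, lying on the table with its length roughly away from the robot; origin at the centre of its underside. Two 15 mm holes through it at its y = -125 and +125 mm. A half turn gives the same fit. A bridge handle stands on its middle
- handle (a point): the middle of the cover plate's handle bar, 44 mm above the plate's underside; the bar is 12 mm in diameter and runs 90 mm along the plate's length (its y), with 32 mm of free space under it
- jar_a: filled glass jar with a twist-off cap, 66 mm in diameter, 91 mm high (cap 62 mm in diameter, from 77 mm up), 0.24 kg; origin at the centre of its underside, z up along it. May be absent (None): two or three jars stand on the warmer, in any of its three places, 80 mm apart along the row between the pins
- jar_b: filled glass jar with a twist-off cap, 66 mm in diameter, 91 mm high (cap 62 mm in diameter, from 77 mm up), 0.24 kg; origin at the centre of its underside, z up along it. May be absent (None): two or three jars stand on the warmer, in any of its three places, 80 mm apart along the row between the pins
- jar_c: filled glass jar with a twist-off cap, 66 mm in diameter, 91 mm high (cap 62 mm in diameter, from 77 mm up), 0.24 kg; origin at the centre of its underside, z up along it. May be absent (None): two or three jars stand on the warmer, in any of its three places, 80 mm apart along the row between the pins
- label_roll: bystander: a roll of labels, 69 mm in diameter, 40 mm high; origin at the centre of its underside
- marker: bystander: a marker pen 138 mm long, lying; origin under its middle
- tally: bystander: a hand tally counter 76 x 50 x 22 mm; origin at its underside
There are look-alikes about, which are no part of the job. Leave any pink look-alike of the jar_a alone.

How it is judged:
On the way, in this order (a step that is already met when the one before it is completed fails the run):
1. all four switches are off (0.95 rad or more) (value of joint each of switch_1, switch_2, switch_3, switch_4 above 0.95 rad), for 0.2 s.
2. every jar stands upright and released in the tray (x of jar_a in the frame of tray between -0.05 and 0.05 m and y of jar_a in the frame of tray between -0.12 and 0.12 m and z of jar_a in the frame of tray between 0 and 0.012 m and angle between each of jar_a, jar_b, jar_c's own z axis and vertical below 0.12 rad and linear speed of each of jar_a, jar_b, jar_c below 0.03 m/s and x of jar_b in the frame of tray between -0.05 and 0.05 m and y of jar_b in the frame of tray between -0.12 and 0.12 m and z of jar_b in the frame of tray between 0 and 0.012 m and x of jar_c in the frame of tray between -0.05 and 0.05 m and y of jar_c in the frame of tray between -0.12 and 0.12 m and z of jar_c in the frame of tray between 0 and 0.012 m and contact force between the fingers and jar_a below 0.1 N and contact force between the fingers and jar_b below 0.1 N and contact force between the fingers and jar_c below 0.1 N), for 0.2 s.
3. the cover plate lies flat on the hot plate, both pins through its holes (horizontal distance between cover and seat below 0.005 m and z of cover in the frame of seat between -0.004 and 0.004 m and angle between cover's own z axis and vertical below 0.04 rad and angle between the y axis of cover and the y axis of warmer, either way round below 0.06 rad and linear speed of cover below 0.02 m/s), for 0.2 s.
At the end, for the whole second after the job is handed in: All four switches are off (0.95 rad or more); every jar stands upright (within 0.12 rad) and at rest on the tray's floor; the cover plate lies flat on the hot plate (within 4 mm of its height, 0.04 rad), both pins through its holes, its centre within 5 mm of seat, at rest (all of step 1 and all of step 3 and x of jar_a in the frame of tray between -0.05 and 0.05 m and y of jar_a in the frame of tray between -0.12 and 0.12 m and z of jar_a in the frame of tray between 0 and 0.012 m and angle between each of jar_a, jar_b, jar_c's own z axis and vertical below 0.12 rad and linear speed of each of jar_a, jar_b, jar_c below 0.03 m/s and x of jar_b in the frame of tray between -0.05 and 0.05 m and y of jar_b in the frame of tray between -0.12 and 0.12 m and z of jar_b in the frame of tray between 0 and 0.012 m and x of jar_c in the frame of tray between -0.05 and 0.05 m and y of jar_c in the frame of tray between -0.12 and 0.12 m and z of jar_c in the frame of tray between 0 and 0.012 m); the robot touches nothing.
It fails at once if a jar is carried off (moved by more than 0.1 m) while a switch is still on (distance of any of jar_a, jar_b, jar_c from where it was at the start of the episode above 0.1 m and value of joint any of switch_1, switch_2, switch_3, switch_4 below 0.6 rad).
It fails at once if some switches are off and others still on while the gripper is more than 0.22 m away from the switch strip: the row is swept in one go (value of joint any of switch_1, switch_2, switch_3, switch_4 above 0.6 rad and value of joint any of switch_1, switch_2, switch_3, switch_4 below 0.6 rad and distance between the grasp point and bank above 0.22 m).
It fails at once if a jar is knocked over (tilted by more than 0.7 rad) (angle between any of jar_a, jar_b, jar_c's own z axis and vertical above 0.7 rad).
It fails at once if a bystander (label roll, marker, tally counter) is moved by more than 40 mm (distance of any of label_roll, marker, tally from where it was at the start of the episode above 0.04 m).
Of jar_a, jar_b, jar_c only 2 to 3 are there at a start; the rules pass over those that are not, and their reading is None.
At some moment in a run one of cover may be knocked a few centimetres aside while the robot is not near it.
It also fails if it takes over 200 s, if anything falls off the work surface, if the arm or the gripper's body presses on something with over 40 N, if the wrist force passes 120 N, or if a joint passes its speed limit or range.

ROBOT

A 6-joint arm with a two-finger parallel gripper is mounted at the origin on a cart in front of the work surface, level with it; the furniture and walls round the work are solid. World frame = base frame: x ahead of the robot, y to its left, z up, the work surface at z = 0. Lengths are in m, angles in rad, forces in N, time in s.
With the tool pointing down it reaches from about 0.25 to 0.775 m from the base axis. Payload 4 kg.
Tool frame: the origin (TCP) lies midway between the tips of the shut fingers; the grasp point (between the pads) lies 19 mm behind it (robot.grasp_offset is the distance from the TCP to the grasp point, in m); z points along the fingers, y is the direction in which the jaws open and shut (so a half turn about z gives the same grasp; the last joint's range is limited). The gripper opens to 94 mm and grips with 3 to 60 N. Pads are 16 mm wide; open, the fingers measure 119 mm over their backs; the gripper's body (75 mm by 177 mm) begins 78 mm behind the grasp point.
Start: joints at [-1.252, 0.087, 1.371, -0, 1.684, -0.103], TCP at [0.225, -0.502, 0.185] pointing down, gripper open.
Joint ranges: [-3.1, 3.1], [-0.76, 2.03], [0.27, 2.55], [-1.08, 4.22], [0.17, 2.65], [-2.57, 2.57]. Speed limits (rad/s): [2.79, 2.79, 3.14, 3.14, 3.14, 3.14].

INTERFACE

Orientations are given as [roll, pitch, yaw] about the fixed x, y, z axes, in that order (R = Rz(yaw) Ry(pitch) Rx(roll)).
In Python, from bench import status, viewer, order, robot gives the robot as it stands. The module is installed in compiled form; this text tells all that it offers.
- The arm moves only by the tool move_arm, never from a script. Its argument "targets" is a list of rows, each a list of 3 entries, a list of its own where there are three numbers: the shift along the tool's x, y, z in mm, then the turn, a rotation vector about the tool's x, y, z in degrees, then the opening, from -1 (shut) to 1 (fully open). A call has 1 to 20 rows; each row is the pose to reach, as a shift and turn from the pose commanded when the call began, along the tool's axes at that moment; what a row does not reach only later rows make up. A row lasts 1/8 s, in which the tool goes at most 62.5 mm and 10.7 degrees, less where a joint would pass 70% of its speed; a pose out of reach is approached as far as the arm can. A call with a gripper value outside its range is refused whole. The fingers move at their own pace and stop on an object; the grip force is fixed at half the most. Time passes only in rows, so rows that repeat a pose let the fingers close. It gives the time, the measured TCP pose, the force and the opening at its end, in the units of the state.
- status.get_obs(): the state, without advancing time (a new reading comes with each control period).
- viewer.snapshot(name): name is "scene" or "top" or "wrist"; returns the picture (384x512x3 uint8, red, green, blue); there is no depth.
- viewer.camera_model(name): a dict with "K" (3x3 intrinsics, pixels), "xyz" and "attitude" of the camera in the world; the wrist camera has in their place "T_tool_cam" (4x4, takes a point from camera to tool coordinates, whose origin is the TCP and whose axes are the flange's). Camera axes: x right, y up, looking along -z (the intrinsics and any distortion apply to the point x, -y, -z); pixel columns grow to the right and rows downward; lengths in m; the calibration is good to about 2 mm. A picture is of the moment at which its call begins: read the wrist's pose just before it. camera_model takes no time and is no camera call.
- order.close_job(): hands the job in, once; it reports no verdict.
The state is a dict: "time": time; "joint_positions": joint angles; "qvel": joint speeds; "joint_torque": joint torques, N m; "tool_pos": TCP position; "ee_rot": TCP orientation; "wrist_force": force on the tool from outside, world axes, zero at the start; "wrist_torque": the same for the moment, N m; "width": finger opening in m.
Only numpy, scipy, OpenCV 4.12 (cv2) and the standard library are available. Lean on these libraries where they do the work, as an engineer would, in place of code of your own. Each camera call takes 0.05 s, during which the arm holds its last target. There are 200 camera calls.

## Working session

There is one attempt and no reset: what is moved stays moved. The work goes in short steps, Python scripts to look and compute and a tool call to move; the robot and the scene stay as the last step left them, time stands still between calls to the robot, and variables do not carry over. Pictures are saved under pics/ and viewed, about 12 in all and at most 16, crops included, and the job is handed in when it is done.

Besides the shell and the picture viewer there is one more tool, called after "Request:" as name([rows], argument=value, ...), one row to a line, values as JSON. move_arm: Moves the arm, as the interface text tells. Its arguments: {"type":"object","properties":{"targets":{"type":"array"}},"required":["targets"]}

```bash
mkdir -p pics
cat > h.py <<'E'
import numpy as np, cv2
from bench import status, viewer, order, robot
from scipy.spatial.transform import Rotation as R
def cam(n):
    m=viewer.camera_model(n); 
    return m
def att(a):
    a=np.array(a,float)
    return a if a.shape==(3,3) else R.from_euler('xyz',a).as_matrix() if a.size==3 else R.from_quat(a).as_matrix()
def pose(n,obs=None):
    m=cam(n)
    if 'T_tool_cam' in m:
        o=obs or status.get_obs(); T=np.eye(4); T[:3,:3]=att(o['ee_rot']); T[:3,3]=o['tool_pos']
        T=T@np.array(m['T_tool_cam']); return np.array(m['K']),T[:3,:3],T[:3,3]
    return np.array(m['K']),att(m['attitude']),np.array(m['xyz'])
def pix2w(n,uv,z,P=None):
    K,Rm,t=P or pose(n); out=[]
    for u,v in uv:
        d=np.linalg.inv(K)@[u,v,1]; d=Rm@(d*[1,-1,-1]); out.append(t+d*(z-t[2])/d[2])
    return np.array(out)
def w2pix(n,X,P=None):
    K,Rm,t=P or pose(n); c=(np.atleast_2d(X)-t)@Rm*[1,-1,-1]; p=c@K.T; return p[:,:2]/p[:,2:]
def snap(n,f):
    im=viewer.snapshot(n); cv2.imwrite('pics/'+f+'.png',im[:,:,::-1]); return im
E
python3 - <<'E'
from h import *
print(status.get_obs())
for n in('scene','top','wrist'): print(n,cam(n))
a=snap('scene','scene0');b=snap('top','top0')
cv2.imwrite('pics/top0b.png',cv2.resize(b,(800,600),interpolation=cv2.INTER_CUBIC)[:,:,::-1])
E
```

```text
{'time': 0.0, 'joint_positions': array([-1.25212919e+00,  8.79486266e-02,  1.37222650e+00, -3.29560889e-05,
        1.68360247e+00, -1.03094667e-01]), 'qvel': array([ 8.36079101e-04,  3.35600756e-05,  1.12783621e-03,  1.47349644e-03,
       -1.34959272e-03, -2.98181374e-04]), 'joint_torque': array([ 2.02226088e-04, -3.40187502e+01, -3.02424610e+01,  7.18014501e-02,
        3.28719697e-02, -1.67616399e-04]), 'tool_pos': array([ 0.22495476, -0.50124724,  0.1842218 ]), 'ee_rot': array([-3.13941594e+00, -1.92276772e-04,  4.21757917e-01]), 'wrist_force': array([ 0.36593864,  0.09477659, -0.2439704 ]), 'wrist_torque': array([ 0.01363815, -0.00298808,  0.02970889]), 'width': 0.09405878470076338}
scene {'K': array([[499.61709017,   0.        , 248.5221906 ],
       [  0.        , 499.61709017, 199.40952497],
       [  0.        ,   0.        ,   1.        ]]), 'xyz': array([-0.4378089 ,  0.65061484,  0.69196495]), 'attitude': array([ 1.08457848,  0.0168372 , -2.08453432])}
top {'K': array([[483.61120555,   0.        , 257.60905418],
       [  0.        , 483.61120555, 197.77399742],
       [  0.        ,   0.        ,   1.        ]]), 'xyz': array([0.34957889, 0.11874225, 1.22680524]), 'attitude': array([ 0.2028374 ,  0.00233977, -1.55337547])}
wrist {'K': array([[269.83224104,   0.        , 256.29612315],
       [  0.        , 269.83224104, 194.25225896],
       [  0.        ,   0.        ,   1.        ]]), 'T_tool_cam': array([[-1.35124934e-04,  9.58435258e-01,  2.85310074e-01,
         8.33781418e-02],
       [ 9.99999159e-01,  4.97528598e-04, -1.19772893e-03,
         6.70763366e-04],
       [-1.28989556e-03,  2.85309673e-01, -9.58434519e-01,
        -2.00105733e-01],
       [ 0.00000000e+00,  0.00000000e+00,  0.00000000e+00,
         1.00000000e+00]])}
```

View pics/top0b.png

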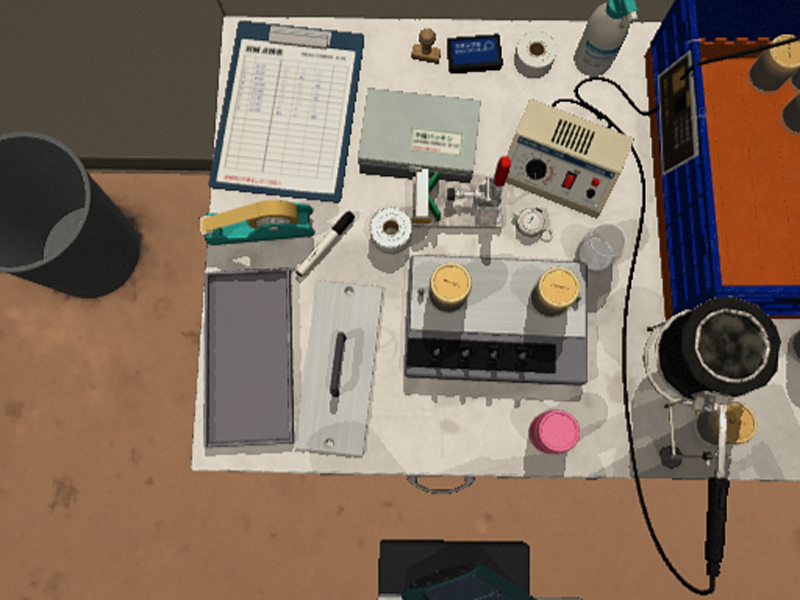

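View pics/scene0.png

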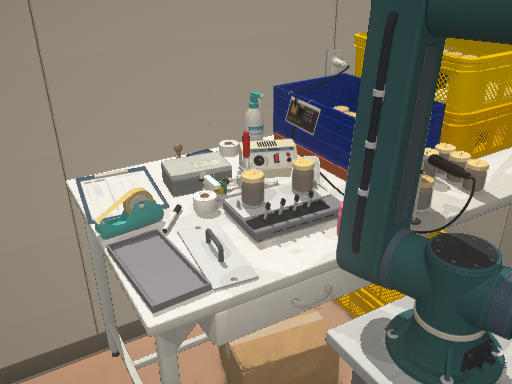

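The scene shows the wanted jars on the warmer with yellow caps at about (450,285) and (558,288) in the 800-px top view. Things that could be taken for them are the pink look-alike at (555,430), the yellow-capped jars in the crate at (790,55) and by the stand at (735,422), and the clear cup at (600,245). The tray is at (250,357), the cover at (340,368), and the switch tips at (437–522,352).

Run:
```python
from h import *
s=1.5625
def q(pts,z): print(np.round(pix2w('top',np.array(pts)/s,z),4)[:,:2].tolist())
q([(411,257),(585,260),(587,383),(405,377)],.04)
q([(450,285),(558,288)],.131)
q([(421,295)],.06)
q([(205,270),(293,270),(293,443),(205,446)],.018)
q([(349,290),(329,442)],.006); q([(343,335),(334,394)],.044)
q([(437,352),(522,352)],.085);q([(555,430)],.09)
a=cv2.imread('pics/top0.png')
cv2.imwrite('pics/c1.png',cv2.resize(a[150:300,120:385],None,fx=3,fy=3,interpolation=cv2.INTER_CUBIC))
```

```text
[[0.6802, 0.1135], [0.6799, -0.1692], [0.4799, -0.1661], [0.4844, 0.12]]
[[0.6126, 0.0551], [0.6107, -0.1056]]
[[0.6126, 0.0968]]
[[0.6584, 0.4532], [0.6608, 0.3079], [0.3796, 0.2947], [0.3725, 0.4332]]
[[0.6313, 0.2153], [0.3825, 0.2392]]
[[0.5491, 0.2195], [0.4554, 0.2304]]
[[0.5183, 0.0718], [0.5205, -0.0578]]
[[0.4036, -0.1043]]
```

View pics/c1.png

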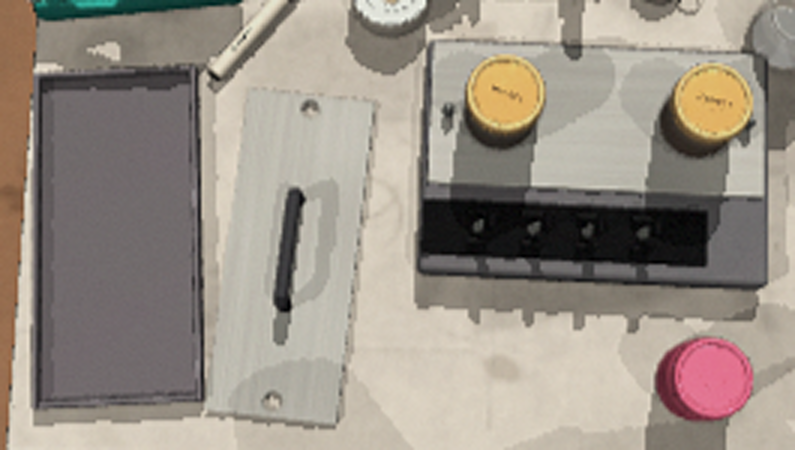

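```bash
cat >> h.py <<'E'
def ray(n,uv,s=1):
    K,Rm,t=pose(n); d=np.linalg.inv(K)@[uv[0]/s,uv[1]/s,1]; d=Rm@(d*[1,-1,-1]); return t,d/np.linalg.norm(d)
def tri(obs):
    A=np.zeros((3,3));b=np.zeros(3);L=[]
    for t,d in obs: M=np.eye(3)-np.outer(d,d);A+=M;b+=M@t
    x=np.linalg.solve(A,b); return x,[float(np.linalg.norm((np.eye(3)-np.outer(d,d))@(x-t))) for t,d in obs]
def go(xyz,yaw_deg):
    "shift mm and turn about tool z for a tool-down pose"
    o=status.get_obs(); Rm=att(o['ee_rot']); Rt=att([np.pi,0,np.radians(yaw_deg)])
    sh=Rm.T@(np.array(xyz)-o['tool_pos'])*1e3; rv=R.from_matrix(Rm.T@Rt).as_rotvec(degrees=True)
    print('shift',sh.round(1).tolist(),'turn',rv.round(2).tolist())
E
python3 - <<'E'
from h import *
print(tri([ray('scene',(480,185)),ray('top',(712,565),1.5625)]))
print(tri([ray('scene',(430,160)),ray('top',(718,480),1.5625)]))
print(w2pix('top',[[0,0,.0],[.225,-.5,.18]])*1.5625, w2pix('scene',[[.225,-.5,.18]]))
go([.3,-.25,.33],0)
E
```

```text
(array([ 0.21460689, -0.30518907,  0.16944613]), [0.014606508628530386, 0.014606508628530421])
(array([ 0.33828745, -0.29805868,  0.19193634]), [0.002665589053462166, 0.002665589053462219])
[[479.71475154 704.34748423]
 [871.76568537 569.18896667]] [[523.55222993 162.67813312]]
shift [171.3, -198.9, -145.3] turn [-0.11, 0.01, 24.17]
```

Request:
move_arm([
  [[0, 0, -230], [0, 0, 0], -1],
  [[0, 0, -230], [0, 0, 0], -1],
  [[0, 0, -230], [0, 0, 0], -1],
  [[0, 0, -230], [0, 0, 0], -1],
  [[0, 0, -230], [0, 0, 0], -1],
  [[232, -334, -230], [0, 0, 24], -1],
  [[232, -334, -230], [0, 0, 24], -1],
  [[232, -334, -230], [0, 0, 24], -1],
  [[232, -334, -230], [0, 0, 24], -1],
  [[232, -334, -230], [0, 0, 24], -1],
  [[232, -334, -230], [0, 0, 24], -1],
  [[232, -334, -230], [0, 0, 24], -1],
  [[232, -334, -230], [0, 0, 24], -1],
  [[232, -334, -230], [0, 0, 24], -1],
])

```text
time: 1.85
tool_pos: [0.3, -0.1026, 0.4139]
ee_rot: [-3.141, 0.003, 0.003]
wrist_force: [-0.3, 0.2, 0.3]
width: 0.0005
```

Run:
```python
from h import *
print(status.get_obs()['tool_pos'],status.get_obs()['ee_rot'],status.get_obs()['wrist_force'])
go([.47,-.03,.30],0)
```

```text
[ 0.29996719 -0.10259439  0.41386151] [-3.14077024e+00  2.53830762e-03  2.53157698e-03] [-0.27639248  0.23862533  0.25982431]
shift [170.5, -72.1, 113.5] turn [-0.05, 0.15, 0.14]
```

Request:
move_arm([
  [[170, -72, 113], [0, 0, 0], -1],
  [[170, -72, 113], [0, 0, 0], -1],
  [[170, -72, 113], [0, 0, 0], -1],
  [[170, -72, 113], [0, 0, 0], -1],
  [[170, -72, 113], [0, 0, 0], -1],
  [[170, -72, 113], [0, 0, 0], -1],
])

```text
time: 2.6
tool_pos: [0.4696, -0.0311, 0.3027]
ee_rot: [3.141, 0.0, 0.001]
wrist_force: [0.1, 0.2, 0.7]
width: 0.0006
```

Run:
```python
from h import *
o=status.get_obs(); print(o['tool_pos'],o['ee_rot'])
P=pose('wrist',o); np.save('P1.npy',np.array(P,dtype=object),allow_pickle=True)
a=snap('wrist','w1'); b=snap('top','top1')
# overlay model guess
W=np.array([.582,-.027]); yaw=-.02
def L(p,z): 
    c,s=np.cos(yaw),np.sin(yaw); return [W[0]+c*p[0]-s*p[1],W[1]+s*p[0]+c*p[1],z]
im=a[:,:,::-1].copy()
pts=[L(( -.1,-.145),.04),L((-.1,.145),.04),L((.1,.145),.04),L((.1,-.145),.04),L((.035,.125),.061),L((.035,-.125),.061)]
print(w2pix('wrist',pts,P).round(1).tolist())
for p in w2pix('wrist',pts,P): cv2.circle(im,tuple(int(v) for v in p),3,(0,0,255),1)
cv2.imwrite('pics/w1o.png',cv2.resize(im,(800,600),interpolation=cv2.INTER_CUBIC))
```

```text
[ 0.46956595 -0.03105504  0.30267226] [3.14106791e+00 2.50653234e-04 6.78768831e-04]Traceback (most recent call last):
  File "<stdin>", line 3, in <module>
ValueError: could not broadcast input array from shape (3,3) into shape (3,)
```

```bash
cat >> h.py <<'E'
def L(W,yaw,p,z):
    c,s=np.cos(yaw),np.sin(yaw); return [W[0]+c*p[0]-s*p[1],W[1]+s*p[0]+c*p[1],z]
E
python3 - <<'E'
from h import *
import pickle
o=status.get_obs()
P=pose('wrist',o); pickle.dump(P,open('P1.pkl','wb'))
a=snap('wrist','w1'); b=snap('top','top1')
W=np.array([.582,-.027]); yaw=-.02
im=a[:,:,::-1].copy()
pts=[L(W,yaw,*q) for q in [((-.1,-.145),.04),((-.1,.145),.04),((.1,.145),.04),((.1,-.145),.04),((.035,.125),.061),((.035,-.125),.061)]]
print((w2pix('wrist',pts,P)*1.5625).round(1).tolist())
for p in w2pix('wrist',pts,P): cv2.circle(im,tuple(int(v) for v in p),3,(0,0,255),1)
cv2.imwrite('pics/w1o.png',cv2.resize(im,(800,600),interpolation=cv2.INTER_CUBIC))
E
```

```text
[[525.2, 248.4], [261.6, 243.1], [246.4, 35.4], [546.8, 42.6], [265.3, 106.0], [525.4, 111.9]]
```

View pics/w1o.png

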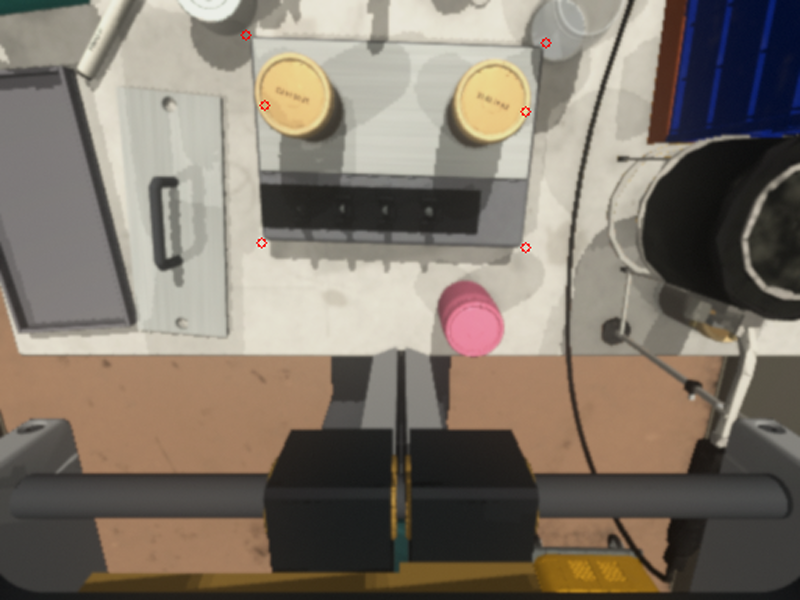

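```bash
cat > fit.py <<'E'
from h import *
import pickle
from scipy.optimize import least_squares
P=pickle.load(open('P1.pkl','rb'))
def fit(model,obs,x0,zs):
    # obs: list of (cam,P,idx,uv)
    def f(x): 
        return np.concatenate([(w2pix(c,[L(x[:2],x[2],model[i],zs[i])],p)[0]-uv) for c,p,i,uv in obs])
    r=least_squares(f,x0); print(r.x.round(4),r.fun.round(1).reshape(-1,2).tolist()); return r.x
E
python3 - <<'E'
from fit import *
s=1.5625
w=lambda u,v:('wrist',P,(u/s,v/s)); PT=pose('top'); t=lambda u,v:('top',PT,(120+u/3,150+v/3))
def mk(l): return [(c,p,i,np.array(uv)) for i,(c,p,uv) in l]
m=[(.1,.145),(.1,-.145),(-.1,-.145),(-.1,.145)]
ow=[(0,w(253,38)),(1,w(542,47)),(2,w(525,247)),(3,w(263,241))]
ot=[(0,t(433,40)),(1,t(767,55)),(2,t(767,285)),(3,t(418,270))]
z=[.038]*4
for o in (ow,ot,ow+ot): fit(m,mk(o),[.58,-.03,-.02],z)
m=[(0,-.125),(0,.125)];z=[.006]*2
print('cover holes')
ow=[(1,w(169,104)),(0,w(182,323))];ot=[(1,t(310,108)),(0,t(272,400))]
for o in (ow,ot,ow+ot): fit(m,mk(o),[.5,.22,-.1],z)
print('tray'); m=[(.07,-.1425),(-.07,-.1425),(-.07,.1425),(.07,.1425)];z=[.018]*4
ot=[(0,t(204,405)),(1,t(34,408)),(2,t(36,72)),(3,t(198,66))]
ow=[(0,w(134,327)),(1,w(20,333)),(3,w(74,68))]
for o in (ow,ot,ow+ot): fit(m,mk(o),[.52,.37,0],z)
print('jars',pix2w('wrist',[(295/s,95/s),(491/s,100/s)],.091+.04,P).round(4).tolist(),pix2w('top',[(120+506/3,150+93/3),(120+713/3,150+101/3)],.131).round(4).tolist())
E
```

```text
[ 0.5808 -0.0278 -0.0239] [[-3.0, -0.8], [3.3, -1.1], [-0.1, 1.7], [-0.3, 1.5]]
[ 0.5821 -0.0273 -0.0316] [[-1.7, -1.1], [1.0, -0.8], [1.1, 1.2], [-0.5, 0.4]]
[ 0.5811 -0.0276 -0.026 ] [[-3.0, -1.2], [3.3, -1.1], [-0.3, 1.7], [-0.5, 1.1], [-1.8, -0.4], [0.9, -0.7], [1.4, 1.2], [-0.1, 1.2]]
cover holes
[ 0.505   0.2281 -1.6612] [[-0.0, 0.1], [0.0, -0.1]]
[ 0.5058  0.2271 -1.6655] [[0.0, -0.0], [-0.0, 0.0]]
[ 0.5053  0.2277 -1.6624] [[0.3, -0.1], [0.1, -0.3], [-0.4, 0.2], [-0.1, 0.2]]
tray
[ 0.5172  0.3676 -1.5333] [[0.0, 0.9], [0.1, -0.3], [-0.1, -0.5]]
[ 0.5163  0.3722 -1.5106] [[-0.1, -0.9], [-0.3, 0.6], [0.1, 0.3], [0.4, 0.1]]
[ 0.5164  0.3697 -1.5234] [[-0.3, 1.0], [0.0, 0.4], [-2.2, -0.3], [0.2, -0.5], [-0.0, 0.2], [1.8, -0.0], [2.1, 0.4]]
jars [[0.6171, 0.0524, 0.131], [0.6136, -0.105, 0.131]] [[0.616, 0.0536, 0.131], [0.6123, -0.1069, 0.131]]
```

Request:
move_arm([
  [[47, 83, 0], [0, 0, 1.55], -1],
  [[47, 83, 0], [0, 0, 1.55], -1],
  [[47, 83, 150], [0, 0, 1.55], -1],
  [[47, 83, 150], [0, 0, 1.55], -1],
  [[47, 83, 150], [0, 0, 1.55], -1],
  [[47, 83, 150], [0, 0, 1.55], -1],
  [[47, 83, 150], [0, 0, 1.55], -1],
])

```text
time: 3.58
tool_pos: [0.5182, -0.1133, 0.1553]
ee_rot: [3.14, -0.005, -0.025]
wrist_force: [0.8, 0.3, 0.6]
width: 0.0005
```

Run:
```python
from h import *
go([.5169,-.1139,.07],-1.55)
o=status.get_obs();im=snap('wrist','w2'); P=pose('wrist',o)
cv2.imwrite('pics/w2o.png',cv2.resize(im[80:300,100:400],None,fx=2.5,fy=2.5,interpolation=cv2.INTER_CUBIC)[:,:,::-1])
B=(.5201,.0041)
for y in (-.0675,-.0225,.0225,.0675): print(w2pix('wrist',[L(B,-.027,(0,y-.0133),.087)],P).round(1)*2.5-[250,200])
```

```text
shift [-1.7, 0.5, 85.3] turn [0.09, -0.27, 0.13]
[[300.5  298.25]]
[[192.5  298.25]]
[[ 84.5 298. ]]
[[-23.75 298.  ]]
```

View pics/w2o.png

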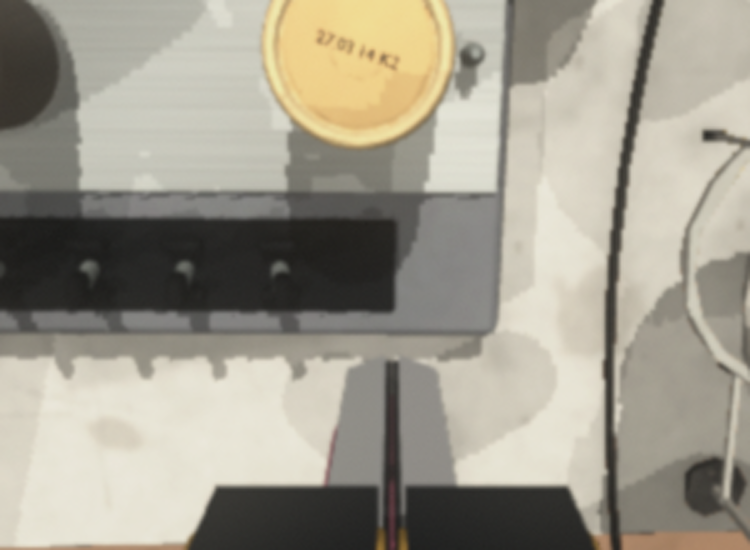

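Run:
```python
from h import *
P=pose('wrist');B=(.5201,.0041)
for y in (-.0675,-.0225,.0225):print([(w2pix('wrist',[L(B,-.027,(0,y-d*.3),.044+d)],P).round(1)*2.5-[250,200]).tolist() for d in (0,.01,.02,.045)])
```

```text
[[[284.0, 272.0]], [[287.25, 277.5]], [[290.75, 283.5]], [[300.5, 300.25]]]
[[[190.0, 271.75]], [[190.5, 277.5]], [[190.75, 283.5]], [[192.0, 300.0]]]
[[[95.75, 271.75]], [[93.25, 277.25]], [[90.75, 283.25]], [[83.25, 300.0]]]
```

Request:
move_arm([
  [[1, 0, 50], [0, 0, 0], -1],
  [[1, 0, 84], [0, 0, 0], -1],
  [[1, 0, 84], [0, 0, 0], -1],
  [[1, -20, 84], [0, 0, 0], -1],
  [[1, -40, 84], [0, 0, 0], -1],
  [[1, -60, 84], [0, 0, 0], -1],
  [[1, -80, 84], [0, 0, 0], -1],
  [[1, -100, 84], [0, 0, 0], -1],
  [[1, -120, 84], [0, 0, 0], -1],
  [[1, -140, 84], [0, 0, 0], -1],
  [[1, -160, 84], [0, 0, 0], -1],
  [[1, -180, 84], [0, 0, 0], -1],
  [[1, -200, 84], [0, 0, 0], -1],
  [[1, -220, 84], [0, 0, 0], -1],
  [[1, -235, 84], [0, 0, 0], -1],
  [[1, -250, 84], [0, 0, 0], -1],
  [[1, -250, 84], [0, 0, 0], -1],
  [[1, -250, 30], [0, 0, 0], -1],
  [[1, -180, -30], [0, 0, 0], -1],
  [[1, -125, -60], [0, 0, 0], -1],
])

```text
time: 6.12
tool_pos: [0.522, 0.0361, 0.1987]
ee_rot: [3.141, -0.002, -0.023]
wrist_force: [0.9, -0.1, -0.5]
width: 0.0005
```

Run:
```python
from h import *
im=snap('wrist','w3');sc=snap('scene','s3')
z=lambda a,f:cv2.resize(a,None,fx=f,fy=f,interpolation=cv2.INTER_CUBIC)[:,:,::-1]
a=z(im[80:230,150:350],3); b=z(sc[150:250,210:350],4.28)[:400]
h=min(len(a),len(b)); a=cv2.resize(a,(390,300));b=cv2.resize(b,(400,300))
cv2.imwrite('pics/c3.png',np.hstack([a,b]))
```

```text
(no output)
```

View pics/c3.png

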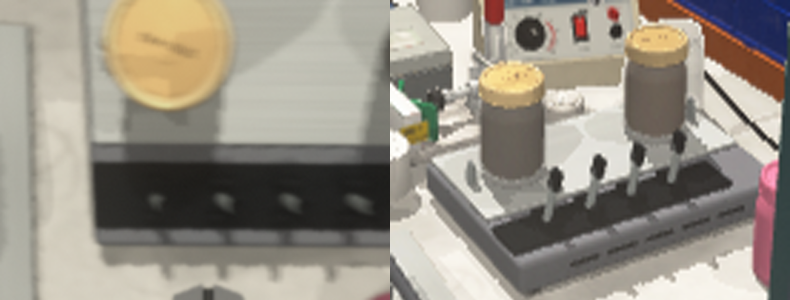

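Run:
```python
from h import *
B=(.5201,.0041)
f=lambda p:[390+(p[0]-210)*400/140,(p[1]-150)*300/93.5]
for y in (.0675,.0225,-.0225,-.0675):
  print([np.round(f(w2pix('scene',[L(B,-.027,(0,y+.045*np.sin(v-.3)),.044+.045*np.cos(v-.3))])[0])).tolist() for v in (0,.5,1,1.5)])
o=status.get_obs();print(o['tool_pos'])
a=cv2.imread('pics/scene0.png')[150:250,210:350];b=cv2.imread('pics/s3.png')[150:250,210:350]
cv2.imwrite('pics/c4.png',np.hstack([cv2.resize(a,(400,286),interpolation=cv2.INTER_CUBIC),cv2.resize(b,(400,286),interpolation=cv2.INTER_CUBIC)]))
```

```text
[[561.0, 168.0], [539.0, 173.0], [520.0, 190.0], [507.0, 214.0]]
[[604.0, 155.0], [583.0, 160.0], [564.0, 177.0], [551.0, 200.0]]
[[646.0, 142.0], [625.0, 147.0], [606.0, 164.0], [594.0, 187.0]]
[[686.0, 130.0], [666.0, 135.0], [648.0, 151.0], [635.0, 174.0]]
[0.5240822  0.03240609 0.20191601]
```

View pics/c4.png

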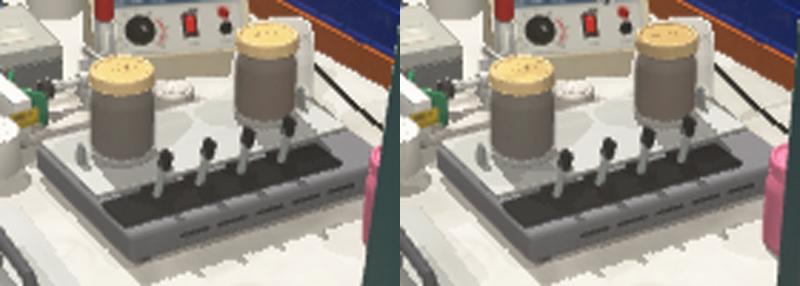

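Run:
```python
from h import *
m=cam('wrist');T=np.array(m['T_tool_cam']);c=(np.zeros(3)-T[:3,3])@T[:3,:3]*[1,-1,-1];p=np.array(m['K'])@c;print(p[:2]/p[2],(p[:2]/p[2]-[100,80])*2.5)
g=lambda a:(255*(np.clip(a/255.,0,.5)*2)**.5).astype(np.uint8)
a=cv2.imread('pics/w2.png')[165:235,90:260]; b=cv2.imread('pics/w3.png')[130:200,190:360]
r=lambda a:cv2.resize(g(a),(680,280),interpolation=cv2.INTER_CUBIC)
cv2.imwrite('pics/c5.png',np.vstack([r(a),r(b)]))
```

```text
[255.24682294 223.32939856] [388.11705734 358.32349639]
```

View pics/c5.png

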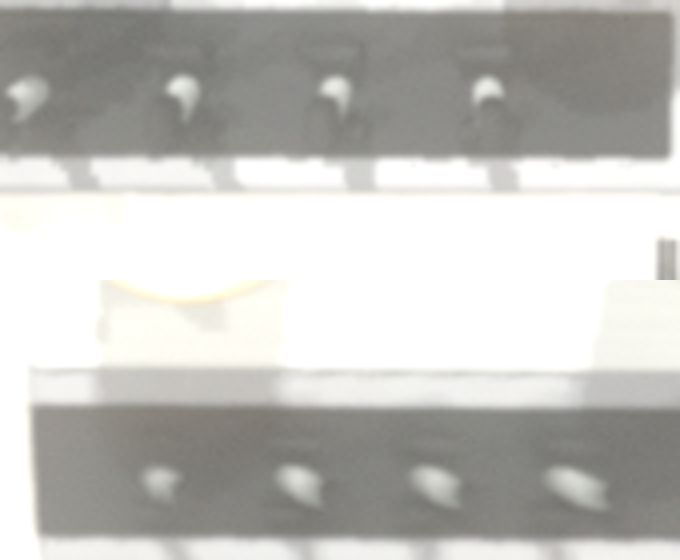

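Run:
```python
from h import *
print(pix2w('wrist',[(211.7,186)],.044,pose('wrist',{'ee_rot':[3.14,-.005,-.025],'tool_pos':[.5182,-.1133,.1553]})))
B=(.5235,.006)
for y in(-.12,-.055): print(L(B,-.027,(0,y),.066)); go(L(B,-.027,(0,y),.066),-1.55)
```

```text
[[ 0.52155797 -0.0613722   0.044     ]]
[np.float64(0.5202603936456514), np.float64(-0.11395626265714041), 0.066]
shift [-0.6, 146.0, 136.3] turn [0.16, -0.55, -0.22]
[np.float64(0.5220151804209235), np.float64(-0.04897995371785603), 0.066]
shift [-0.8, 81.0, 136.1] turn [0.16, -0.55, -0.22]
```

Request:
move_arm([
  [[0, 60, 0], [0, 0, 0], -1],
  [[0, 120, 0], [0, 0, 0], -1],
  [[0, 146, 0], [0, 0, 0], -1],
  [[0, 146, 50], [0, 0, 0], -1],
  [[0, 146, 100], [0, 0, 0], -1],
  [[0, 146, 136], [0, 0, 0], -1],
  [[0, 146, 136], [0, 0, 0], -1],
  [[0, 135, 136], [0, 0, 0], -1],
  [[0, 125, 136], [0, 0, 0], -1],
  [[0, 115, 136], [0, 0, 0], -1],
  [[0, 105, 136], [0, 0, 0], -1],
  [[0, 95, 136], [0, 0, 0], -1],
  [[0, 85, 136], [0, 0, 0], -1],
  [[0, 85, 136], [0, 0, 0], -1],
])

```text
time: 7.98
tool_pos: [0.5194, -0.0467, 0.0603]
ee_rot: [-3.141, 0.001, -0.023]
wrist_force: [-0.3, 0.8, 0.9]
width: 0.0003
```

Run:
```python
from h import *
im=snap('wrist','w4');sc=snap('scene','s4')
g=lambda a:(255*(np.clip(a/255.,0,1))**.6).astype(np.uint8)
a=g(im)[120:270,150:350,::-1];b=g(sc)[150:250,210:350,::-1]
cv2.imwrite('pics/c6.png',np.hstack([cv2.resize(a,(400,300),interpolation=cv2.INTER_CUBIC),cv2.resize(b,(400,300),interpolation=cv2.INTER_CUBIC)]))
```

```text
(no output)
```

View pics/c6.png

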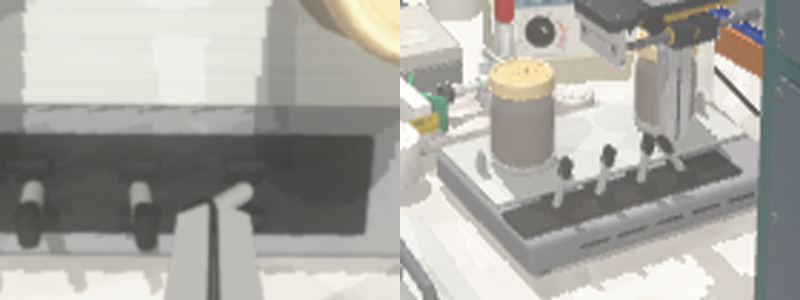

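Run:
```python
from h import *
B=(.523,.006)
f=lambda p:np.round([400+(p[0]-210)*400/140,(p[1]-150)*3]).tolist()
P=pose('wrist');g=lambda p:np.round((p-[150,120])*2).tolist()
for y in (-.0225,-.0675):
 for v in ((0,) if y>-.03 else (.3,.5,.7,.9,1.1,1.3)):
  X=[L(B,-.027,(0,y+.04*np.sin(v-.3)),.044+.04*np.cos(v-.3))]
  print(y,v,f(w2pix('scene',X)[0]),g(w2pix('wrist',X,P)[0]))
X=[L(B,-.027,(0,-.0675),.044)];print('base',f(w2pix('scene',X)[0]),g(w2pix('wrist',X,P)[0]))
t=status.get_obs()['tool_pos'];print(t,f(w2pix('scene',[t])[0]),g(w2pix('wrist',[t],P)[0]))
a=cv2.imread('pics/s4.png')[190:235,280:325]; b=cv2.imread('pics/w4.png')[200:250,210:290]
G=lambda a:(255*(np.clip(a/255.,0,.7)/.7)**.5).astype(np.uint8)
cv2.imwrite('pics/c7.png',np.hstack([cv2.resize(G(a),(400,400),interpolation=cv2.INTER_CUBIC),cv2.resize(G(b),(400,400),interpolation=cv2.INTER_CUBIC)]))
```

```text
-0.0225 0 [651.0, 138.0] [157.0, 225.0]
-0.0675 0.3 [681.0, 127.0] [250.0, 227.0]
-0.0675 0.5 [674.0, 130.0] [227.0, 226.0]
-0.0675 0.7 [667.0, 134.0] [206.0, 223.0]
-0.0675 0.9 [660.0, 140.0] [187.0, 219.0]
-0.0675 1.1 [654.0, 147.0] [171.0, 213.0]
-0.0675 1.3 [650.0, 154.0] [160.0, 207.0]
base [679.0, 167.0] [243.0, 187.0]
[ 0.51930996 -0.04748051  0.06013627] [669.0, 156.0] [210.0, 207.0]
```

View pics/c7.png

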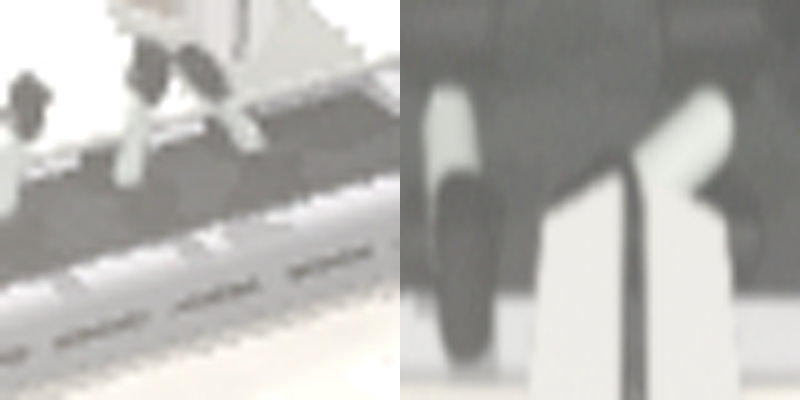

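Run:
```python
from h import *
P=pose('wrist'); f=lambda u,v,z:pix2w('wrist',[(150+u/2,120+v/2)],z,P)[0].round(4)
print('strip',f(300,137,.04),f(300,234,.04),'base',f(246,196,.044),f(240,205,.05))
print('paddle2 base',f(139,184,.044),'tip end top/bottom',f(145,200,.075),f(147,248,.087))
# scene: tip 2
print('tri tip2',tri([ray('wrist',(150+146/2,120+228/2)),ray('scene',(280+148/8.89,190+70/8.89))]))
print('tri tip3',tri([ray('wrist',(150+30/2,120+225/2)),ray('scene',(280+28/8.89,190+105/8.89))]))
```

```text
strip [ 0.5417 -0.0859  0.04  ] [ 0.4967 -0.0869  0.04  ] base [ 0.5171 -0.0626  0.044 ] [ 0.5155 -0.0597  0.05  ]
paddle2 base [ 0.5237 -0.0171  0.044 ] tip end top/bottom [ 0.5288 -0.0236  0.075 ] [ 0.5153 -0.0249  0.087 ]
tri tip2 (array([ 0.51943795, -0.02358552,  0.07877212]), [0.00032998481962850896, 0.0003299848196284429])
tri tip3 (array([0.52094335, 0.01849755, 0.07799588]), [0.0003580896703408844, 0.0003580896703408229])
```

Run:
```python
from h import *
for name,(a,b) in dict(base=(255,148),mid=(228,112),blackmid=(205,72),end=(185,48),tip2=(148,70),tip2end=(145,42),base2=(128,180)).items():
    t,d=ray('scene',(280+a/8.89,190+b/8.89))
    for x in (.5195,.51):
        print(name,x,(t+d*(x-t[0])/d[0]).round(4)[1:])
P=pose('wrist')
for p in [(0,0,0),(0,.0125,0),(.008,0,0),(.008,.0125,0),(0,.0125,-.01),(.008,.0125,-.01),(-.008,0,0)]:
    o=status.get_obs();X=att(o['ee_rot'])@np.array(p)+o['tool_pos'];print(p,((w2pix('wrist',[X],P)[0]-[210,200])*5+[400,0]).round())
```

```text
base 0.5195 [-0.0637  0.041 ]
base 0.51 [-0.0566  0.0474]
mid 0.5195 [-0.0531  0.0564]
mid 0.51 [-0.0461  0.0627]
blackmid 0.5195 [-0.044   0.0725]
blackmid 0.51 [-0.0371  0.0786]
end 0.5195 [-0.0363  0.0826]
end 0.51 [-0.0295  0.0887]
tip2 0.5195 [-0.0232  0.0788]
tip2 0.51 [-0.0165  0.0849]
tip2end 0.5195 [-0.0218  0.0885]
tip2end 0.51 [-0.0152  0.0945]
base2 0.5195 [-0.0172  0.0433]
base2 0.51 [-0.0106  0.0497]
(0, 0, 0) [626. 117.]
(0, 0.0125, 0) [704. 116.]
(0.008, 0, 0) [626.  70.]
(0.008, 0.0125, 0) [705.  70.]
(0, 0.0125, -0.01) [708. 142.]
(0.008, 0.0125, -0.01) [709.  93.]
(-0.008, 0, 0) [626. 163.]
```

Request:
move_arm([
  [[0, 20, 0], [0, 0, 0], -1],
  [[0, 40, 0], [0, 0, 0], -1],
  [[0, 40, 12], [0, 0, 0], -1],
  [[0, 40, 12], [0, 0, 0], -1],
  [[0, 30, 12], [0, 0, 0], -1],
  [[0, 20, 12], [0, 0, 0], -1],
  [[0, 10, 12], [0, 0, 0], -1],
  [[0, 0, 12], [0, 0, 0], -1],
  [[0, 0, 12], [0, 0, 0], -1],
])

```text
time: 9.2
tool_pos: [0.5198, -0.0467, 0.0487]
ee_rot: [-3.142, -0.0, -0.023]
wrist_force: [0.2, -0.1, -0.3]
width: 0.0005
```

Run:
```python
from h import *
o=status.get_obs();print(o['tool_pos'],o['wrist_force'])
im=snap('wrist','w5');sc=snap('scene','s5')
G=lambda a:(255*(np.clip(a[:,:,::-1]/255.,0,.9)/.9)**.6).astype(np.uint8)
cv2.imwrite('pics/c8.png',np.hstack([cv2.resize(G(sc[180:240,265:325]),(400,400),interpolation=cv2.INTER_CUBIC),cv2.resize(G(im[190:250,210:290]),(400,300),interpolation=cv2.INTER_CUBIC)[:400].copy() if 0 else cv2.resize(G(im[190:270,210:290]),(400,400),interpolation=cv2.INTER_CUBIC)]))
```

```text
[ 0.51978918 -0.046705    0.04874355] [ 0.17508963 -0.12084584 -0.28492142]
```

View pics/c8.png

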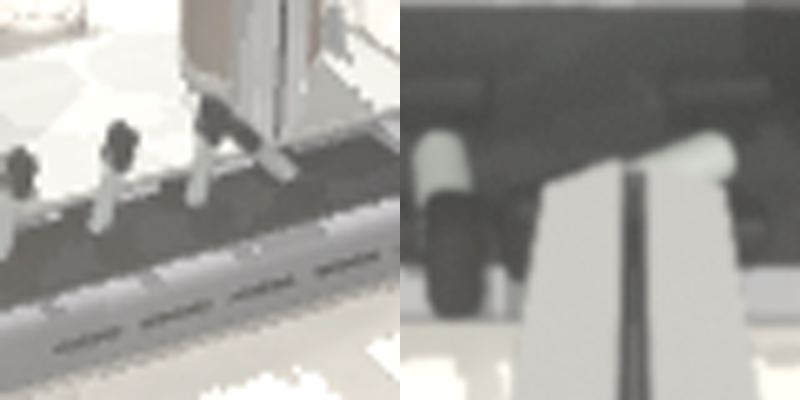

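Request:
move_arm([
  [[0, -12, 1], [0, 0, 0], -1],
  [[0, -24, 1], [0, 0, 0], -1],
  [[0, -36, 1], [0, 0, 0], -1],
  [[0, -48, 1], [0, 0, 0], -1],
  [[0, -60, 1], [0, 0, 0], -1],
  [[0, -72, 1], [0, 0, 0], -1],
  [[0, -84, 1], [0, 0, 0], -1],
  [[0, -96, 1], [0, 0, 0], -1],
  [[0, -108, 1], [0, 0, 0], -1],
  [[0, -120, 1], [0, 0, 0], -1],
  [[0, -132, 1], [0, 0, 0], -1],
  [[0, -144, 1], [0, 0, 0], -1],
  [[0, -156, 1], [0, 0, 0], -1],
  [[0, -168, 1], [0, 0, 0], -1],
  [[0, -180, 1], [0, 0, 0], -1],
  [[0, -190, 1], [0, 0, 0], -1],
  [[0, -190, 1], [0, 0, 0], -1],
  [[0, -190, -60], [0, 0, 0], -1],
  [[0, -160, -110], [0, 0, 0], -1],
  [[0, -160, -110], [0, 0, 0], -1],
])

```text
time: 11.8
tool_pos: [0.5268, 0.1109, 0.1645]
ee_rot: [-3.141, -0.011, -0.027]
wrist_force: [0.1, 0.2, -0.6]
width: 0.0001
```

Run:
```python
from h import *
o=status.get_obs();print(o['tool_pos'],o['wrist_force'])
im=snap('wrist','w6');sc=snap('scene','s6')
G=lambda a:(255*(np.clip(a[:,:,::-1]/255.,0,.9)/.9)**.6).astype(np.uint8)
cv2.imwrite('pics/c9.png',np.hstack([cv2.resize(G(sc[170:250,225:335]),(440,320),interpolation=cv2.INTER_CUBIC),cv2.resize(G(im[90:250,140:320]),(360,320),interpolation=cv2.INTER_CUBIC)]))
```

```text
[0.5268027  0.11090828 0.16450437] [ 0.06571282  0.19419039 -0.56506144]
```

View pics/c9.png

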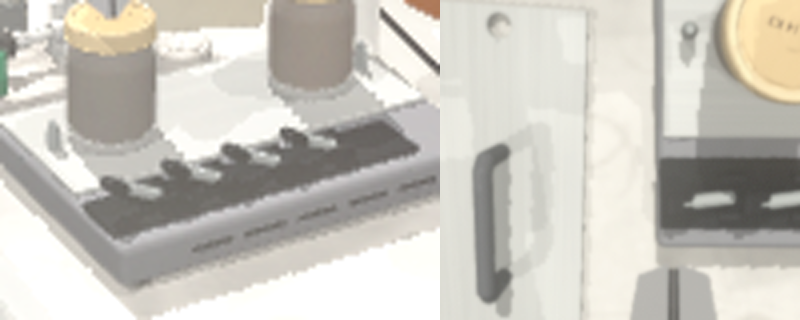

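Run:
```python
from h import *
B=(.5193,.006)
f=lambda p:((p-[225,170])*4).round().tolist()
for y in (.0675,-.0675):
  print(f(w2pix('scene',[L(B,-.027,(0,y),.046)])[0]),[(v,f(w2pix('scene',[L(B,-.027,(0,y+.045*np.sin(v-.3)),.044+.045*np.cos(v-.3))])[0])) for v in (.8,1,1.2,1.5)])
go([.617,.0525,.068],-1.5)
```

```text
[160.0, 192.0] [(0.8, [130.0, 149.0]), (1, [120.0, 158.0]), (1.2, [111.0, 170.0]), (1.5, [102.0, 188.0])]
[334.0, 142.0] [(0.8, [309.0, 100.0]), (1, [299.0, 109.0]), (1.2, [291.0, 120.0]), (1.5, [282.0, 138.0])]
shift [94.7, 57.0, 90.9] turn [-0.01, -0.05, 0.05]
```

Request:
move_arm([
  [[50, 30, -10], [0, 0, 0], 1],
  [[95, 57, -10], [0, 0, 0], 1],
  [[95, 57, -10], [0, 0, 0], 1],
  [[95, 57, -10], [0, 0, 0], 1],
])

```text
time: 12.4
tool_pos: [0.6158, 0.0536, 0.1661]
ee_rot: [-3.141, 0.005, -0.024]
wrist_force: [0.8, 0.2, 0.5]
width: 0.0369
```

Run:
```python
from h import *
o=status.get_obs();print(o['tool_pos'],o['width'])
im=snap('wrist','w7')
# cap detection: yellow
hsv=cv2.cvtColor(im,cv2.COLOR_RGB2HSV);m=((hsv[:,:,0]>12)&(hsv[:,:,0]<28)&(hsv[:,:,1]>70)&(hsv[:,:,2]>120)).astype(np.uint8)
n,_,st,ce=cv2.connectedComponentsWithStats(m)
P=pose('wrist',o)
for i in range(1,n):
    if st[i,4]>300: print(st[i].tolist(),pix2w('wrist',[ce[i]],.128,P).round(4).tolist())
go([.617,.0525,.068],-1.5)
```

```text
[0.61576928 0.05355363 0.16607597] 0.03693081265399876
[221, 170, 66, 67, 3439] [[0.62, 0.0552, 0.128]]
[391, 171, 71, 66, 3626] [[0.6159, -0.105, 0.128]]
[408, 336, 35, 42, 1214] [[0.4332, -0.1335, 0.128]]
[206, 340, 31, 27, 745] [[0.4438, 0.096, 0.128]]
[64, 342, 46, 37, 1377] [[0.4376, 0.2484, 0.128]]
shift [1.6, 1.3, 99.1] turn [-0.02, 0.18, 0.17]
```

Request:
move_arm([
  [[3, 0, 0], [0, 0, 0], 1],
  [[3, 0, 0], [0, 0, 0], 1],
  [[3, 0, 0], [0, 0, 0], 1],
  [[3, 0, 0], [0, 0, 0], 1],
  [[3, 0, 0], [0, 0, 0], 1],
  [[3, 0, 0], [0, 0, 0], 1],
  [[3, 0, 0], [0, 0, 0], 1],
  [[3, 0, 0], [0, 0, 0], 1],
])

```text
time: 13.45
tool_pos: [0.6202, 0.0529, 0.1686]
ee_rot: [3.142, -0.0, -0.024]
wrist_force: [0.4, 0.2, 0.0]
width: 0.0943
```

Run:
```python
from h import *
o=status.get_obs();print(o['tool_pos'],o['width'])
im=snap('wrist','w8');cv2.imwrite('pics/c10.png',cv2.resize(im[:,:,::-1],(640,480),interpolation=cv2.INTER_CUBIC))
go([.618,.054,.067],-1.5)
```

```text
[0.62017635 0.05286968 0.16857476] 0.09427642668582892
shift [-2.2, -1.1, 101.6] turn [0.01, 0.0, 0.11]
```

View pics/c10.png

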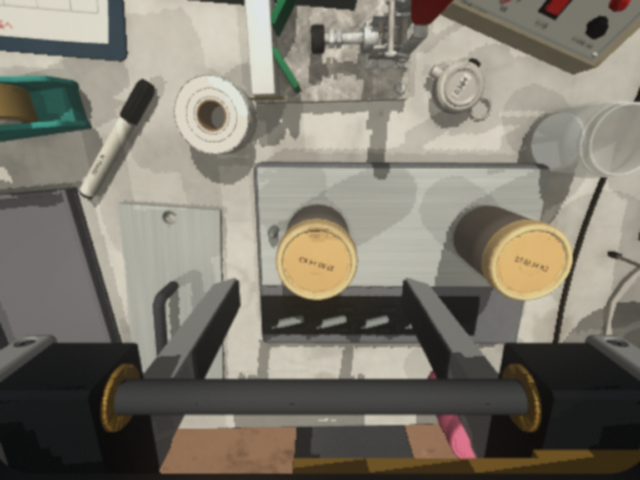

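Request:
move_arm([
  [[-2, -1, 50], [0, 0, 0], 1],
  [[-2, -1, 90], [0, 0, 0], 1],
  [[-2, -1, 104], [0, 0, 0], 1],
  [[-2, -1, 104], [0, 0, 0], 1],
  [[-2, -1, 104], [0, 0, 0], -1],
  [[-2, -1, 104], [0, 0, 0], -1],
  [[-2, -1, 104], [0, 0, 0], -1],
  [[-2, -1, 104], [0, 0, 0], -1],
  [[-2, -1, 104], [0, 0, 0], -1],
  [[-2, -1, 104], [0, 0, 0], -1],
  [[-2, -1, 104], [0, 0, 0], -1],
  [[-2, -1, 84], [0, 0, 0], -1],
  [[-2, -1, 64], [0, 0, 0], -1],
])

```text
time: 15.12
tool_pos: [0.6166, 0.0529, 0.1027]
ee_rot: [3.139, 0.005, -0.024]
wrist_force: [-0.2, -0.5, -1.9]
width: 0.0633
```

Request:
move_arm([
  [[0, 0, 0], [0, 0, 0], -1],
  [[0, 0, 0], [0, 0, 0], -1],
  [[0, 0, 0], [0, 0, 0], -1],
])

```text
time: 15.5
tool_pos: [0.6171, 0.0537, 0.1026]
ee_rot: [3.141, 0.003, -0.024]
wrist_force: [0.0, -1.0, -2.4]
width: 0.063
```

```bash
cat >> h.py <<'E'
def yel(im,P,z):
    hsv=cv2.cvtColor(im,cv2.COLOR_RGB2HSV);m=((hsv[:,:,0]>12)&(hsv[:,:,0]<28)&(hsv[:,:,1]>70)&(hsv[:,:,2]>120)).astype(np.uint8)
    n,_,st,ce=cv2.connectedComponentsWithStats(m)
    for i in range(1,n):
        if st[i,4]>300: print(st[i].tolist(),pix2w('',[ce[i]],z,P).round(4).tolist())
E
python3 - <<'E'
from h import *
o=status.get_obs();print(o['tool_pos'],o['width'],o['wrist_force'])
im=snap('wrist','w9');P=pose('wrist',o)
yel(im,P,.128);yel(im,P,.168)
sc=snap('scene','s9')
cv2.imwrite('pics/c11.png',np.hstack([cv2.resize(sc[110:250,190:350,::-1],(400,350),interpolation=cv2.INTER_CUBIC),cv2.resize(im[100:300,140:370,::-1],(400,350),interpolation=cv2.INTER_CUBIC)]))
E
```

```text
[0.61711551 0.05371142 0.10262629] 0.06300928467564365 [ 0.00446294 -0.97171795 -2.3871635 ]
[436, 191, 76, 85, 5250] [[0.617, -0.102, 0.128]]
[206, 211, 105, 92, 8110] [[0.5994, 0.0521, 0.128]]
[436, 191, 76, 85, 5250] [[0.6363, -0.0668, 0.168]]
[206, 211, 105, 92, 8110] [[0.6228, 0.0519, 0.168]]
```

View pics/c11.png

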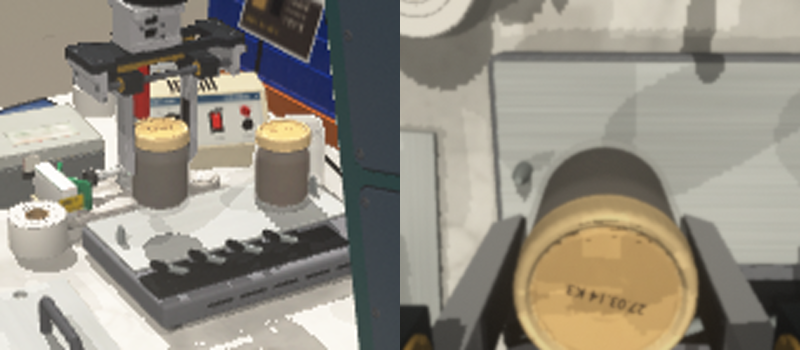

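Run:
```python
from h import *
go([.574,.371,.15],-1.5);go([.574,.371,.0305],-1.5)
```

```text
shift [-51.2, -316.0, -46.8] turn [0.02, 0.13, 0.11]
shift [-51.0, -316.1, 72.7] turn [0.02, 0.13, 0.11]
```

Request:
move_arm([
  [[0, 0, -25], [0, 0, 0], -1],
  [[0, -10, -47], [0, 0, 0], -1],
  [[-5, -45, -47], [0, 0, 0], -1],
  [[-15, -90, -47], [0, 0, 0], -1],
  [[-22, -135, -47], [0, 0, 0], -1],
  [[-30, -180, -47], [0, 0, 0], -1],
  [[-37, -225, -47], [0, 0, 0], -1],
  [[-45, -270, -47], [0, 0, 0], -1],
  [[-51, -305, -47], [0, 0, 0], -1],
  [[-51, -316, -40], [0, 0, 0], -1],
  [[-51, -316, -10], [0, 0, 0], -1],
  [[-51, -316, 25], [0, 0, 0], -1],
  [[-51, -316, 50], [0, 0, 0], -1],
  [[-51, -316, 62], [0, 0, 0], -1],
  [[-51, -316, 68], [0, 0, 0], -1],
  [[-51, -316, 68], [0, 0, 0], -1],
])

```text
time: 17.6
tool_pos: [0.5753, 0.3709, 0.0371]
ee_rot: [-3.141, -0.001, -0.025]
wrist_force: [-0.6, -0.2, -0.9]
width: 0.063
```

Run:
```python
from h import *
o=status.get_obs();print(o['tool_pos'],o['width'],o['wrist_force'])
```

```text
[0.57533114 0.37088367 0.03706336] 0.06303037446504467 [-0.640876   -0.19763313 -0.90725462]
```

Request:
move_arm([
  [[0, 0, 3], [0, 0, 0], -1],
  [[0, 0, 3], [0, 0, 0], -1],
  [[0, 0, 3], [0, 0, 0], -1],
])

```text
time: 17.98
tool_pos: [0.5751, 0.3713, 0.0341]
ee_rot: [-3.141, -0.001, -0.024]
wrist_force: [-0.4, 0.1, -3.0]
width: 0.0633
```

Request:
move_arm([
  [[0, 0, 2], [0, 0, 0], -1],
  [[0, 0, 4], [0, 0, 0], -1],
  [[0, 0, 4], [0, 0, 0], -1],
])

```text
time: 18.35
tool_pos: [0.5751, 0.3712, 0.0309]
ee_rot: [-3.141, -0.001, -0.024]
wrist_force: [-1.9, -0.8, 4.0]
width: 0.0636
```

Contact with the floor. Release and rise.

Request:
move_arm([
  [[0, 0, 0], [0, 0, 0], 1],
  [[0, 0, 0], [0, 0, 0], 1],
  [[0, 0, 0], [0, 0, 0], 1],
  [[0, 0, 0], [0, 0, 0], 1],
  [[0, 0, 0], [0, 0, 0], 1],
  [[0, 0, 0], [0, 0, 0], 1],
  [[0, 0, 0], [0, 0, 0], 1],
  [[0, 0, -40], [0, 0, 0], 1],
  [[0, 0, -90], [0, 0, 0], 1],
  [[0, 0, -140], [0, 0, 0], 1],
  [[0, 0, -140], [0, 0, 0], 1],
])

```text
time: 19.73
tool_pos: [0.5775, 0.3725, 0.1768]
ee_rot: [-3.135, -0.011, -0.024]
wrist_force: [-0.2, -0.4, -0.9]
width: 0.0941
```

Run:
```python
from h import *
o=status.get_obs();print(o['tool_pos'],o['width'],o['wrist_force'])
im=snap('wrist','w10');yel(im,pose('wrist',o),.094)
b=snap('top','top2');print('top');yel(b,pose('top'),.094);yel(b,pose('top'),.128)
go([.614,-.1065,.17],-1.5)
```

```text
[0.57745672 0.37253031 0.17675618] 0.09406891916154093 [-0.17283519 -0.43324525 -0.85823806]
[20, 0, 306, 303, 37353] [[0.6358, 0.4945, 0.094]]
[231, 168, 56, 57, 2516] [[0.5757, 0.3696, 0.094]]
[128, 332, 215, 47, 8268] [[0.3616, 0.4118, 0.094]]
top
[139, 128, 51, 18, 476] [[0.7361, 0.3577, 0.094]]
[344, 171, 27, 26, 543] [[0.6211, -0.1134, 0.094]]
[0, 174, 155, 210, 18720] [[0.3443, 0.5768, 0.094]]
[96, 191, 34, 45, 853] [[0.5484, 0.4648, 0.094]]
[464, 257, 21, 28, 428] [[0.4186, -0.3768, 0.094]]
[214, 304, 298, 80, 12210] [[0.2588, -0.15, 0.094]]
[409, 306, 45, 72, 1813] [[0.2729, -0.2806, 0.094]]
[139, 128, 51, 18, 476] [[0.7245, 0.3505, 0.128]]
[344, 171, 27, 26, 543] [[0.613, -0.1064, 0.128]]
[0, 174, 155, 210, 18720] [[0.3445, 0.563, 0.128]]
[96, 191, 34, 45, 853] [[0.5424, 0.4544, 0.128]]
[464, 257, 21, 28, 428] [[0.4165, -0.3619, 0.128]]
[214, 304, 298, 80, 12210] [[0.2616, -0.142, 0.128]]
[409, 306, 45, 72, 1813] [[0.2752, -0.2686, 0.128]]
shift [50.6, 476.6, -0.3] turn [-0.02, -0.05, 0.12]
```

Request:
move_arm([
  [[6, 60, -5], [0, 0, 0], 1],
  [[12, 120, -5], [0, 0, 0], 1],
  [[18, 180, -5], [0, 0, 0], 1],
  [[25, 240, -5], [0, 0, 0], 1],
  [[31, 300, -5], [0, 0, 0], 1],
  [[38, 360, -5], [0, 0, 0], 1],
  [[45, 420, -5], [0, 0, 0], 1],
  [[51, 477, -5], [0, 0, 0], 1],
  [[51, 477, -5], [0, 0, 0], 1],
  [[51, 477, -5], [0, 0, 0], 1],
])

```text
time: 21.08
tool_pos: [0.6133, -0.1065, 0.1721]
ee_rot: [-3.14, 0.004, -0.025]
wrist_force: [0.5, -0.6, -0.5]
width: 0.0939
```

Run:
```python
from h import *
o=status.get_obs();print(o['tool_pos'],o['width'])
im=snap('wrist','w11');yel(im,pose('wrist',o),.129)
go([.6148,-.1063,.0645],-1.5)
```

```text
[ 0.61325337 -0.10646235  0.17213705] 0.09394709077113575
[223, 171, 64, 65, 3298] [[0.6159, -0.1059, 0.129]]
[346, 333, 35, 35, 911] [[0.4348, -0.222, 0.129]]
[268, 334, 76, 34, 1946] [[0.4359, -0.1668, 0.129]]
[128, 337, 53, 42, 1530] [[0.4315, 0.0142, 0.129]]
shift [1.6, 0.6, 108.3] turn [-0.08, 0.17, 0.17]
```

Request:
move_arm([
  [[2, 0, 50], [0, 0, 0], 1],
  [[2, 0, 90], [0, 0, 0], 1],
  [[2, 0, 107], [0, 0, 0], 1],
  [[2, 0, 107], [0, 0, 0], 1],
  [[2, 0, 107], [0, 0, 0], -1],
  [[2, 0, 107], [0, 0, 0], -1],
  [[2, 0, 107], [0, 0, 0], -1],
  [[2, 0, 107], [0, 0, 0], -1],
  [[2, 0, 107], [0, 0, 0], -1],
  [[2, 0, 107], [0, 0, 0], -1],
  [[2, 0, 107], [0, 0, 0], -1],
  [[2, 0, 107], [0, 0, 0], -1],
  [[2, 0, 85], [0, 0, 0], -1],
  [[2, 0, 65], [0, 0, 0], -1],
  [[2, 0, 65], [0, 0, 0], -1],
])

```text
time: 23.0
tool_pos: [0.6167, -0.1071, 0.1099]
ee_rot: [3.141, -0.001, -0.024]
wrist_force: [-0.1, -0.2, -1.6]
width: 0.0619
```

Run:
```python
from h import *
o=status.get_obs();print(o['tool_pos'],o['width'],o['wrist_force'])
im=snap('wrist','w12');yel(im,pose('wrist',o),.171)
go([.455,.3665,.16],-1.5);go([.455,.3665,.0355],-1.5)
```

```text
[ 0.61666063 -0.10714193  0.10989907] 0.061868200889325 [-0.12819697 -0.16010665 -1.59370954]
[204, 211, 103, 92, 7883] [[0.6195, -0.1075, 0.171]]
shift [-172.4, -469.4, -51.1] turn [-0.01, 0.07, 0.11]
shift [-172.2, -469.4, 73.4] turn [-0.01, 0.07, 0.11]
```

Request:
move_arm([
  [[0, 0, -25], [0, 0, 0], -1],
  [[-5, -15, -51], [0, 0, 0], -1],
  [[-20, -55, -51], [0, 0, 0], -1],
  [[-37, -100, -51], [0, 0, 0], -1],
  [[-54, -145, -51], [0, 0, 0], -1],
  [[-70, -190, -51], [0, 0, 0], -1],
  [[-87, -235, -51], [0, 0, 0], -1],
  [[-103, -280, -51], [0, 0, 0], -1],
  [[-120, -325, -51], [0, 0, 0], -1],
  [[-136, -370, -51], [0, 0, 0], -1],
  [[-153, -415, -51], [0, 0, 0], -1],
  [[-168, -455, -51], [0, 0, 0], -1],
  [[-172, -469, -45], [0, 0, 0], -1],
  [[-172, -469, -10], [0, 0, 0], -1],
  [[-172, -469, 25], [0, 0, 0], -1],
  [[-172, -469, 50], [0, 0, 0], -1],
  [[-172, -469, 65], [0, 0, 0], -1],
  [[-172, -469, 70], [0, 0, 0], -1],
  [[-172, -469, 73], [0, 0, 0], -1],
  [[-172, -469, 73], [0, 0, 0], -1],
])

```text
time: 25.55
tool_pos: [0.4563, 0.3662, 0.0375]
ee_rot: [-3.141, -0.001, -0.024]
wrist_force: [0.7, -0.3, -2.5]
width: 0.0618
```

Request:
move_arm([
  [[0, 0, 0], [0, 0, 0], -1],
  [[0, 0, 0], [0, 0, 0], -1],
])

```text
time: 25.8
tool_pos: [0.456, 0.3662, 0.0373]
ee_rot: [-3.141, -0.001, -0.024]
wrist_force: [0.7, 0.1, -3.2]
width: 0.0619
```

Request:
move_arm([
  [[0, 0, 2], [0, 0, 0], -1],
  [[0, 0, 3], [0, 0, 0], -1],
  [[0, 0, 3], [0, 0, 0], -1],
])

```text
time: 26.18
tool_pos: [0.4556, 0.3659, 0.0337]
ee_rot: [3.141, -0.0, -0.024]
wrist_force: [-0.8, 0.6, -1.7]
width: 0.0617
```

Request:
move_arm([
  [[0, 0, 1], [0, 0, 0], -1],
  [[0, 0, 2], [0, 0, 0], -1],
  [[0, 0, 2], [0, 0, 0], -1],
])

```text
time: 26.55
tool_pos: [0.4557, 0.366, 0.0336]
ee_rot: [-3.141, -0.001, -0.024]
wrist_force: [-3.9, -2.2, 8.1]
width: 0.0619
```

Request:
move_arm([
  [[0, 0, 0], [0, 0, 0], 1],
  [[0, 0, 0], [0, 0, 0], 1],
  [[0, 0, 0], [0, 0, 0], 1],
  [[0, 0, 0], [0, 0, 0], 1],
  [[0, 0, 0], [0, 0, 0], 1],
  [[0, 0, 0], [0, 0, 0], 1],
  [[0, 0, 0], [0, 0, 0], 1],
  [[0, 0, -40], [0, 0, 0], 1],
  [[0, 0, -90], [0, 0, 0], 1],
  [[0, 0, -140], [0, 0, 0], 1],
  [[0, 20, -190], [0, 0, 0], 1],
  [[0, 70, -220], [0, 0, 0], 1],
  [[0, 120, -240], [0, 0, 0], 1],
  [[0, 120, -240], [0, 0, 0], 1],
  [[0, 120, -240], [0, 0, 0], 1],
])

```text
time: 28.42
tool_pos: [0.4526, 0.2463, 0.2711]
ee_rot: [-3.141, 0.001, -0.024]
wrist_force: [0.4, 0.5, -1.0]
width: 0.0939
```

Run:
```python
from h import *
import pickle
o=status.get_obs();print(o['tool_pos'],o['width'],o['wrist_force'])
im=snap('wrist','w13');P=pose('wrist',o);pickle.dump(P,open('P13.pkl','wb'));yel(im,P,.094)
cv2.imwrite('pics/c12.png',cv2.resize(im[:,:,::-1],(800,600),interpolation=cv2.INTER_CUBIC))
```

```text
[0.45264408 0.24634928 0.27108186] 0.09394932674173717 [ 0.40107454  0.5196791  -0.95835738]
[0, 0, 169, 298, 25269] [[0.4827, 0.492, 0.094]]
[135, 61, 49, 51, 1922] [[0.5744, 0.3692, 0.094]]
[150, 155, 44, 44, 1531] [[0.454, 0.3661, 0.094]]
[353, 220, 159, 64, 7251] [[0.3328, -0.0357, 0.094]]
[165, 226, 131, 77, 7680] [[0.3026, 0.288, 0.094]]
[128, 332, 171, 47, 7048] [[0.1311, 0.3293, 0.094]]
```

View pics/c12.png

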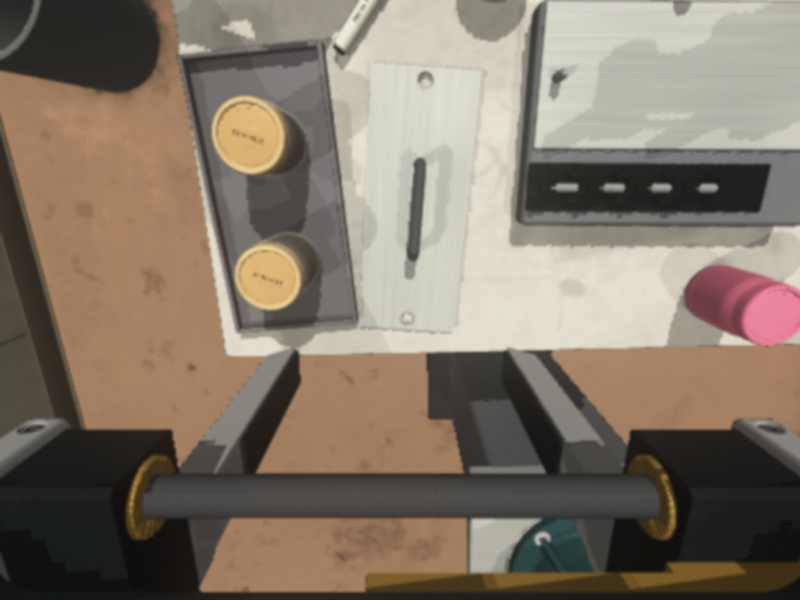

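Run:
```python
from fit import *
P=pickle.load(open('P13.pkl','rb')); s=1.5625
g=cv2.cvtColor(cv2.imread('pics/w13.png'),cv2.COLOR_BGR2GRAY)
w=lambda i,u,v:('wrist',P,i,np.array((u/s,v/s)))
fit([(0,-.125),(0,.125)],[w(1,425,79),w(0,407,318)],[.5,.22,-1.66],[.006]*2)
fit([(.055,.1375),(-.055,.1375),(-.055,-.1375),(.055,-.1375)],[w(0,482,69),w(1,372,62),w(2,362,327),w(3,453,332)],[.5,.22,-1.66],[.006]*4)
a=pix2w('',[(420/s,162/s),(413/s,257/s)],.048,P);print(a.round(4),a.mean(0).round(4),np.arctan2(-(a[0]-a[1])[0],(a[0]-a[1])[1]))
print('pinL',pix2w('',[(558/s,76/s)],.061,P))
go([.505,.228,.03],-1.662*57.2958+90)
```

```text
[ 0.5053  0.2279 -1.6621] [[-0.0, 0.2], [0.0, -0.3]]
[ 0.5043  0.2266 -1.6589] [[0.3, 0.8], [-0.5, 0.2], [-0.7, -0.9], [1.0, -0.5]]
[[0.5505 0.2243 0.048 ]
 [0.4593 0.2324 0.048 ]] [0.5049 0.2283 0.048 ] -1.6595693337894781
pinL [[0.61853401 0.10337912 0.061     ]]
shift [53.5, 17.4, 240.3] turn [0.02, 0.1, 3.89]
```

Request:
move_arm([
  [[18, 60, 10], [0, 0, 0], 1],
  [[36, 120, 20], [0, 0, 0], 1],
  [[54, 180, 20], [0, 0, 0], 1],
  [[68, 240, 20], [0, 0, 0], 1],
  [[74, 274, 20], [0, 0, 0], 1],
  [[74, 274, 20], [0, 0, 0], 1],
  [[74, 274, 20], [0, 0, 0], 1],
  [[74, 274, 20], [0, 0, 0], 1],
])

```text
time: 29.48
tool_pos: [0.5201, -0.0279, 0.2513]
ee_rot: [-3.141, 0.0, -0.021]
wrist_force: [0.0, 1.0, -0.3]
width: 0.0938
```

Run:
```python
from h import *
import pickle
o=status.get_obs();print(o['tool_pos'],o['ee_rot'])
P=pose('wrist',o);im=snap('wrist','w14');pickle.dump(P,open('P14.pkl','wb'))
S=(.6163,-.0285);tiles=[]
for y in (.125,-.125):
    u=w2pix('',[L(S,-.027,(0,y),.055)],P)[0].astype(int);print(u)
    tiles.append(cv2.resize(im[u[1]-20:u[1]+20,u[0]-20:u[0]+20,::-1],(400,400),interpolation=cv2.INTER_CUBIC))
big=np.hstack(tiles)
cv2.imwrite('pics/c13.png',big)
```

```text
[ 0.52007    -0.02790288  0.25132904] [-3.14110832e+00  4.71374260e-04 -2.13598457e-02]
[164 104]
[344 105]
```

View pics/c13.png

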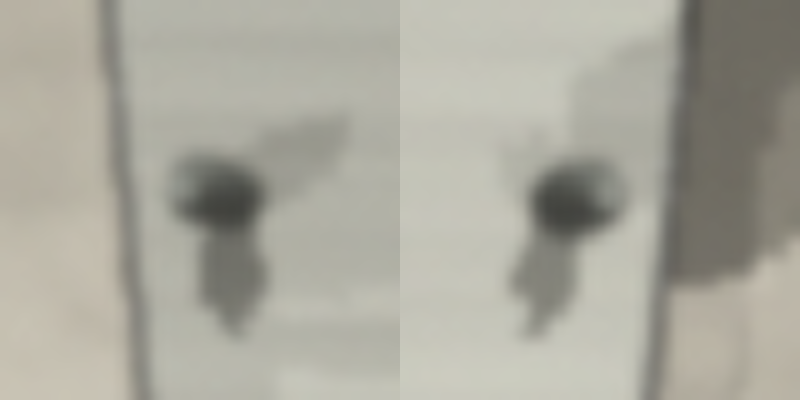

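Run:
```python
from fit import *
P=pickle.load(open('P14.pkl','rb'))
w=lambda i,u,v:('wrist',P,i,np.array((u,v)))
m=[(0,.125),(0,-.125)]*2;z=[.060,.060,.042,.042]
A=[w(0,163.,102.),w(1,344.5,103)];B=[w(2,167.3,104.),w(3,340,105.)]
for o in (A,B,A+B): fit(m,o,[.616,-.0285,-.027],z)
print('blob mid')
fit(m,[w(0,165.7,103.2),w(1,342.2,104.2)],[.616,-.0285,-.027],[.051]*4)
# strip/housing edges as check, and cover check with top camera
b=snap('top','top3');PT=pose('top');a=cv2.imread('pics/top0.png')[:,:,::-1]
d=cv2.absdiff(a[190:310,190:252],b[190:310,190:252]).max(2);print('cover diff',(d>40).sum())
go([.505,.228,.2],-5.2)
```

```text
[ 0.6189 -0.0277 -0.0267] [[-0.2, 0.0], [0.2, 0.0]]
[ 0.6169 -0.0273 -0.0269] [[-0.4, 0.0], [0.4, 0.0]]
[ 0.618  -0.0275 -0.0268] [[-0.2, 0.8], [0.0, 0.8], [-0.4, -0.7], [0.6, -0.8]]
blob mid
[ 0.6176 -0.0278 -0.0268] [[-0.5, 0.0], [0.6, 0.1]]
cover diff 167
shift [-20.6, -255.8, 51.7] turn [-0.01, -0.01, 3.95]
```

Request:
move_arm([
  [[-5, -60, 10], [0, 0, 0], 1],
  [[-10, -120, 30], [0, 0, 1], 1],
  [[-15, -180, 40], [0, 0, 3], 1],
  [[-20, -240, 50], [0, 0, 4], 1],
  [[-21, -256, 52], [0, 0, 4], 1],
  [[-21, -256, 52], [0, 0, 4], 1],
  [[-21, -256, 52], [0, 0, 4], 1],
  [[-21, -256, 52], [0, 0, 4], 1],
])

```text
time: 30.58
tool_pos: [0.5059, 0.2253, 0.2002]
ee_rot: [3.142, -0.001, -0.096]
wrist_force: [0.2, 0.6, -0.4]
width: 0.0941
```

Run:
```python
from h import *
import pickle
o=status.get_obs();print(o['tool_pos'],o['ee_rot'])
P=pose('wrist',o);im=snap('wrist','w15');pickle.dump(P,open('P15.pkl','wb'))
g=im.max(2); 
c=w2pix('',[[.505,.228,.048],[.55,.224,.048],[.46,.232,.048],[.505+.1245,.228-.0114,.006],[.505-.1245,.228+.0114,.006]],P);print(c.round(1).tolist())
x0,x1=int(c[:3,0].min()-18),int(c[:3,0].max()+18);y0,y1=int(c[:3,1].min()-15),int(c[:3,1].max()+12)
m=np.zeros(g.shape,np.uint8);m[y0:y1,x0:x1]=(g[y0:y1,x0:x1]<90)
n,l,st,ce=cv2.connectedComponentsWithStats(m)
for i in range(1,n):
    if st[i,4]>50:
        ys,xs=np.where(l==i); 
        print(st[i].tolist(),ce[i].round(1),cv2.minAreaRect(np.c_[xs,ys].astype(np.float32)))
        t=[pix2w('',[(xs[ys==k].mean(),k)],.045,P)[0] for k in np.unique(ys)]; t=np.array(t); n_=len(t)
        print(t[[2,n_//4,n_//2,3*n_//4,-3]].round(4)[:,:2].tolist())
for k in (3,4):
    u=c[k].astype(int);t=g[u[1]-8:u[1]+9,u[0]-8:u[0]+9];print(t[::2,::2])
```

```text
[0.5058908  0.22527534 0.20021137] [ 3.14157555e+00 -1.12089296e-03 -9.62537404e-02]
[[253.6, 180.3], [253.2, 146.3], [253.9, 211.9], [253.1, 83.5], [254.4, 249.3]]
[250, 141, 7, 73, 496] [253. 177.] ((253.0, 177.0), (72.0, 6.0), 90.0)
[[0.5538, 0.2232], [0.5331, 0.226], [0.5088, 0.2284], [0.4837, 0.2309], [0.4604, 0.2333]]
[[205 206 207 203 204 207 204 206 207]
 [207 207 201 170 165 181 203 209 209]
 [207 197 144 122 137 135 169 208 209]
 [206 175 121 132 154 146 144 196 209]
 [206 162 126 176 201 178 160 187 210]
 [206 178 171 191 209 209 190 193 210]
 [208 198 185 189 197 201 194 206 211]
 [207 206 197 184 181 193 201 210 211]
 [208 207 208 196 187 208 207 210 212]]
[[198 196 196 195 195 198 196 198 201]
 [199 196 197 195 194 198 196 198 201]
 [199 196 192 182 178 189 194 198 201]
 [198 194 174 178 192 207 185 196 201]
 [196 190 174 198 212 208 172 195 202]
 [187 191 155 169 175 167 160 196 202]
 [182 191 182 159 158 162 187 199 203]
 [181 186 196 193 194 197 196 199 201]
 [162 178 189 190 179 186 199 193 180]]
```

Request:
move_arm([
  [[0, -3, 40], [0, 0, 0], 0],
  [[0, -3, 80], [0, 0, 0], 0],
  [[0, -3, 100], [0, 0, 0], 0],
  [[0, -3, 100], [0, 0, 0], 0],
  [[0, -3, 100], [0, 0, 0], 0],
  [[0, -3, 130], [0, 0, 0], 0],
  [[0, -3, 160], [0, 0, 0], 0],
  [[0, -3, 180], [0, 0, 0], 0],
  [[0, -3, 187], [0, 0, 0], 0],
  [[0, -3, 187], [0, 0, 0], 0],
])

```text
time: 31.88
tool_pos: [0.5064, 0.2299, 0.0136]
ee_rot: [-3.141, -0.001, -0.094]
wrist_force: [-0.2, 0.0, 0.6]
width: 0.047
```

Run:
```python
from h import *
o=status.get_obs();print(o['tool_pos'],o['ee_rot'],o['width'],o['wrist_force'])
```

```text
[0.50636288 0.22985139 0.01361121] [-3.14104363e+00 -1.45901051e-03 -9.41175232e-02] 0.04697621420143037 [-0.21785717  0.01251767  0.61645288]
```

Close on the bar and lift a little.

Request:
move_arm([
  [[0, 0, 0], [0, 0, 0], -1],
  [[0, 0, 0], [0, 0, 0], -1],
  [[0, 0, 0], [0, 0, 0], -1],
  [[0, 0, 0], [0, 0, 0], -1],
  [[0, 0, 0], [0, 0, 0], -1],
  [[0, 0, 0], [0, 0, 0], -1],
  [[0, 0, -20], [0, 0, 0], -1],
  [[0, 0, -50], [0, 0, 0], -1],
  [[0, 0, -50], [0, 0, 0], -1],
  [[0, 0, -50], [0, 0, 0], -1],
])

```text
time: 33.12
tool_pos: [0.5044, 0.2293, 0.0607]
ee_rot: [3.14, 0.003, -0.094]
wrist_force: [-0.7, -0.2, -4.3]
width: 0.0109
```

```bash
cat >> h.py <<'E'
def holes(im,P,guess,z):
    g=im.min(2).astype(float);out=[]
    for X in guess:
        u=w2pix('',[X],P)[0];out.append(u)
    return out
E
python3 - <<'E'
from h import *
import pickle
o=status.get_obs();print(o['tool_pos'],o['ee_rot'],o['width'],o['wrist_force'],o['wrist_torque'])
P=pose('wrist',o);im=snap('wrist','w16');pickle.dump(P,open('P16.pkl','wb'));snap('scene','s16');snap('top','t16')
R0=att(o['ee_rot'])
# plate expected at tool frame offsets: bar 32mm.. above TCP; plate top ~ z_tool +.006
for dy in (.125,.1375):
  X=R0@np.array([dy,0,.006])+o['tool_pos'];u=w2pix('',[X],P)[0];print(dy,u.round(1))
u=w2pix('',[R0@np.array([.125,0,.006])+o['tool_pos']],P)[0].astype(int)
t=im[u[1]-16:u[1]+17,u[0]-16:u[0]+17].max(2)
print(u);print(t[::2,::2])
E
```

```text
[0.50440316 0.22928968 0.06067831] [ 3.14024518e+00  2.83090675e-03 -9.39625284e-02] 0.010935171804895259 [-0.72419809 -0.1520758  -4.33179845] [0.01378411 0.01446716 0.01876975]
0.125 [255.1  51.6]
0.1375 [255.1  31. ]
[255  51]
[[227 225 226 227 225 226 223 223 225 226 226 228 227 224 226 228 225]
 [227 225 226 227 225 227 223 222 223 224 225 227 227 223 226 228 226]
 [227 225 225 227 226 226 216 198 180 182 196 215 226 223 226 228 226]
 [228 225 226 227 224 205 154 128 119 119 130 153 192 220 226 228 226]
 [227 226 226 227 201 143 111 133 148 150 134 118 139 189 224 228 225]
 [227 225 226 218 155 126 165 180 182 178 176 166 137 148 212 228 225]
 [227 225 224 194 131 169 180 181 180 179 178 178 174 139 185 227 226]
 [227 225 221 169 148 180 181 181 180 178 177 178 178 165 169 223 226]
 [227 226 219 167 173 182 181 179 179 178 176 177 176 176 164 220 226]
 [228 225 218 172 177 182 180 180 179 178 177 176 176 177 170 217 226]
 [227 226 222 188 180 181 180 179 179 179 177 176 175 177 188 223 226]
 [227 226 224 201 182 181 181 181 179 179 177 176 176 177 198 226 225]
 [228 225 225 215 187 183 181 181 180 179 178 177 176 184 212 228 226]
 [227 226 225 226 208 186 180 181 181 181 179 179 183 201 222 227 226]
 [228 226 225 226 222 209 189 184 182 183 184 192 208 218 224 228 226]
 [228 226 225 226 224 225 213 207 204 203 210 219 224 222 225 228 227]
 [227 226 225 225 224 226 221 221 222 222 224 226 226 221 225 228 226]]
```

Run:
```python
from h import *
m=cam('wrist');T=np.array(m['T_tool_cam']);K=np.array(m['K'])
def tool_at(u,v,z):
    d=np.linalg.inv(K)@[u,v,1];d=T[:3,:3]@(d*[1,-1,-1]);t=T[:3,3];return t+d*(z-t[2])/d[2]
for z in (.0045,.006,.0076): print(tool_at(256,52.5,z).round(4))
im=cv2.imread('pics/w16.png').max(2)
# ellipse fit of the hole
t=im[20:90,225:290]; bw=(t<205).astype(np.uint8); cs,_=cv2.findContours(bw,cv2.RETR_EXTERNAL,cv2.CHAIN_APPROX_NONE)
c=max(cs,key=cv2.contourArea);e=cv2.fitEllipse(c);print(e[0][0]+225,e[0][1]+20,e[1])
# plate far edges: row profile for plate far end
print(im[0:60:3,230].tolist())
seat=np.array([.6175,-.0277]);print('joints',status.get_obs()['joint_positions'].round(2))
go([seat[0],seat[1],.14],88.45)
```

```text
[0.1241 0.0006 0.0045]
[0.1244 0.0006 0.006 ]
[0.1247 0.0006 0.0076]
261.1465644836426 25.821813106536865 (12.904716491699219, 76.60624694824219)
[222, 220, 216, 217, 218, 219, 220, 221, 221, 221, 216, 219, 221, 222, 222, 221, 221, 222, 222, 221]
joints [ 0.32  0.16  1.54 -0.    1.44  1.99]
shift [136.6, 245.3, -79.7] turn [-0.09, 0.23, -93.83]
```

Request:
move_arm([
  [[0, 0, -30], [0, 0, 0], -1],
  [[0, 0, -60], [0, 0, 0], -1],
  [[0, 0, -90], [0, 0, 0], -1],
  [[0, 0, -90], [0, 0, -8], -1],
  [[0, 0, -90], [0, 0, -16], -1],
  [[0, 0, -90], [0, 0, -24], -1],
  [[0, 0, -90], [0, 0, -32], -1],
  [[0, 0, -90], [0, 0, -40], -1],
  [[0, 0, -90], [0, 0, -48], -1],
  [[0, 0, -90], [0, 0, -56], -1],
  [[0, 0, -90], [0, 0, -64], -1],
  [[0, 0, -90], [0, 0, -72], -1],
  [[0, 0, -90], [0, 0, -80], -1],
  [[0, 0, -90], [0, 0, -88], -1],
  [[0, 0, -90], [0, 0, -93.8], -1],
  [[0, 0, -90], [0, 0, -93.8], -1],
])

```text
time: 35.28
tool_pos: [0.5051, 0.2295, 0.1513]
ee_rot: [-3.14, 0.001, 1.542]
wrist_force: [0.6, -0.9, -4.3]
width: 0.0111
```

Run:
```python
from h import *
o=status.get_obs();print(o['tool_pos'],o['ee_rot'],o['width'],o['wrist_force'])
go([.6175,-.0277,.12],88.45)
```

```text
[0.50507204 0.22952952 0.15131597] [-3.13962462e+00  8.34113764e-04  1.54193407e+00] 0.011050691704372935 [ 0.61861809 -0.90682235 -4.34424841]
shift [-253.9, 119.9, 31.3] turn [-0.11, 0.05, -0.1]
```

Request:
move_arm([
  [[-30, 14, 0], [0, 0, 0], -1],
  [[-65, 31, 0], [0, 0, 0], -1],
  [[-100, 47, 0], [0, 0, 0], -1],
  [[-135, 64, 0], [0, 0, 0], -1],
  [[-170, 80, 0], [0, 0, 0], -1],
  [[-205, 97, 0], [0, 0, 0], -1],
  [[-235, 111, 0], [0, 0, 0], -1],
  [[-250, 118, 10], [0, 0, 0], -1],
  [[-254, 120, 25], [0, 0, 0], -1],
  [[-254, 120, 31], [0, 0, 0], -1],
  [[-254, 120, 31], [0, 0, 0], -1],
  [[-254, 120, 31], [0, 0, 0], -1],
])

```text
time: 36.78
tool_pos: [0.6186, -0.0266, 0.1221]
ee_rot: [3.141, -0.0, 1.544]
wrist_force: [0.6, -0.1, -3.9]
width: 0.0112
```

```bash
cat > pin.py <<'E'
from h import *
o=status.get_obs();print(o['tool_pos'].round(4),o['ee_rot'].round(4),round(o['width'],4),o['wrist_force'].round(1))
P=pose('wrist',o);im=snap('wrist','pin%d'%int(o['time']*10))
g=im.max(2)
Rt=att(o['ee_rot']);h=w2pix('',[Rt@np.array([.1245,.0006,.0076])+o['tool_pos']],P)[0]
S=(.6175,-.0277);p=w2pix('',[L(S,-.027,(0,.125),.061),L(S,-.027,(0,.125),.04)],P)
print('hole pred',h.round(1),'pin tip/base pred',p.round(1).tolist())
u=h.astype(int);y0=max(0,u[1]-18)
print(y0,u[0]-18);print('\n'.join(''.join('%4d'%v for v in r) for r in g[y0:u[1]+19:2,u[0]-18:u[0]+19:2]))
go([.6175,-.0277,.085],88.45)
E
python3 pin.py
```

```text
[ 0.6186 -0.0266  0.1221] [ 3.1408 -0.      1.5444] 0.0112 [ 0.6 -0.1 -3.9]
hole pred [256.6  50.8] pin tip/base pred [[254.7, 65.1], [254.8, 68.9]]
32 238
 230 228 228 229 229 229 229 227 227 226 226 226 227 225 225 227 227 225 226
 232 230 229 231 231 230 230 227 229 229 230 230 231 229 228 230 230 229 230
 232 230 229 231 231 230 230 227 229 229 229 230 232 229 228 231 230 229 231
 232 230 229 231 231 230 229 226 223 219 223 227 231 230 228 231 230 229 231
 232 231 228 231 231 229 220 198 177 164 164 179 209 227 228 231 231 230 231
 232 230 229 231 231 219 183 148 139 141 136 125 141 188 226 231 231 229 231
 232 231 229 230 226 189 167 197 215 214 212 203 161 133 194 230 231 229 231
 232 230 229 229 210 162 191 200 198 194 194 196 191 139 145 219 231 230 232
 232 231 228 226 191 128 124 124 124 124 124 126 126 124 125 199 231 230 232
 231 230 219 218 174 122 131 135 143 164 165 166 164 163 151 184 230 230 232
 232 230 217 213 168 144 141 144 173 215 215 217 212 211 195 182 229 230 232
 232 231 218 216 175 142 140 144 175 216 215 218 212 214 199 188 230 230 232
 232 231 228 226 185 144 141 144 173 215 215 217 212 213 199 198 231 230 232
 232 231 230 229 208 150 140 143 152 200 212 217 212 213 192 220 231 230 232
 232 231 229 230 224 183 142 133 121 127 151 208 210 202 196 230 231 230 232
 231 231 229 230 231 218 173 118 119 124 105 157 201 195 224 232 231 230 233
 231 231 229 230 231 229 219 178 160 153 147 168 208 226 229 232 231 230 232
 228 228 227 230 231 230 230 224 224 214 218 227 231 229 229 232 231 231 232
 219 219 222 229 231 229 230 226 229 228 229 230 229 226 225 230 231 230 233
shift [-1.0, -1.3, 37.4] turn [0.08, 0.01, 0.02]
```

Request:
move_arm([
  [[-1, -1, 15], [0, 0, 0], -1],
  [[-1, -1, 30], [0, 0, 0], -1],
  [[-1, -1, 37], [0, 0, 0], -1],
  [[-1, -1, 37], [0, 0, 0], -1],
  [[-1, -1, 37], [0, 0, 0], -1],
])

```text
time: 37.45
tool_pos: [0.6178, -0.0286, 0.085]
ee_rot: [3.141, 0.0, 1.543]
wrist_force: [0.1, -0.1, -3.9]
width: 0.0112
```

```bash
python3 pin.py
```

```text
[ 0.6178 -0.0286  0.085 ] [3.1408e+00 2.0000e-04 1.5431e+00] 0.0112 [ 0.1 -0.1 -3.9]
hole pred [256.6  50.8] pin tip/base pred [[255.1, 53.6], [255.2, 59.0]]
32 238
 234 233 232 233 233 233 232 231 231 230 231 231 232 230 230 232 232 231 231
 235 233 232 234 234 234 233 230 232 233 233 234 235 233 232 234 234 232 234
 235 233 232 234 234 234 233 231 232 233 233 233 235 233 232 234 234 233 234
 235 233 232 234 234 234 233 229 227 225 227 231 235 233 232 235 234 233 235
 235 234 232 234 234 233 225 202 181 168 169 185 215 231 232 235 234 233 235
 235 234 232 234 233 224 187 144 120 115 113 120 146 195 229 235 234 233 235
 235 234 232 234 229 192 141 135 142 143 142 142 130 134 200 233 234 233 235
 235 234 232 233 212 152 142 146 144 138 140 147 148 125 153 227 234 233 235
 235 234 232 230 197 146 143 136 120 121 115 124 145 140 138 208 234 233 235
 235 234 232 227 178 146 137 113 126 145 133  98 124 142 133 189 233 233 235
 235 234 233 227 168 145 127 101 115 130 123  93 108 141 141 184 232 233 235
 235 234 232 228 174 144 121  94  96 113 102  85  98 139 146 191 233 233 235
 235 234 232 230 191 145 122  86  84  89  88  85 100 140 152 205 234 233 236
 235 234 233 232 213 155 128  86  83  83  84  84  99 139 163 225 234 233 235
 228 229 233 233 228 186 137  95  82  81  82  84 112 149 197 234 234 233 235
 226 228 232 232 233 218 176 129  92  84  86 104 144 190 228 235 234 234 236
 226 226 225 225 227 222 213 186 160 138 145 168 207 228 232 234 234 233 235
 225 224 223 222 225 223 224 216 215 207 211 216 221 224 223 228 227 226 229
 225 224 222 223 225 222 224 218 222 222 223 224 225 221 221 226 224 224 227
shift [0.9, -0.6, 0.3] turn [0.08, 0.01, -0.04]
```

Run:
```python
from h import *
m=cam('wrist');T=np.array(m['T_tool_cam']);K=np.array(m['K'])
def tool_at(u,v,z):
    d=np.linalg.inv(K)@[u,v,1];d=T[:3,:3]@(d*[1,-1,-1]);t=T[:3,3];return t+d*(z-t[2])/d[2]
import glob
f='pics/pin374.png'
g=cv2.imread(sorted(glob.glob('pics/pin37*'))[-1]).max(2)[36:70,240:275]
c=lambda u,v,z:print((u,v),tool_at(u,v,z).round(4))
c(256.3,51,.085-.061);c(256.3,52,.085-.061);c(257,52.3,.0076);c(256.6,52.3,.0076)
print(g[10:22,10:24])
```

```text
(256.3, 51) [0.1277 0.0004 0.024 ]
(256.3, 52) [0.127  0.0004 0.024 ]
(257, 52.3) [0.1236 0.0009 0.0076]
(256.6, 52.3) [0.1236 0.0006 0.0076]
[[142 146 146 144 144 141 138 138 140 144 147 150 148 138]
 [143 146 144 139 134 130 126 124 127 133 140 146 147 143]
 [143 143 136 126 120 120 121 119 115 115 124 136 145 143]
 [141 136 126 116 120 129 134 132 122 109 109 120 136 141]
 [137 124 113 113 126 139 145 143 133 112  98 105 124 139]
 [133 113 107 111 124 137 141 139 132 113  95  96 115 136]
 [127 108 101 105 115 127 130 130 123 106  93  92 108 132]
 [124 103  96  98 106 119 124 124 114  97  88  88 103 125]
 [121 101  94  92  96 107 113 112 102  91  85  87  98 123]
 [120  97  89  88  88  93  97  96  92  87  84  87 100 125]
 [122  96  86  85  84  85  89  89  88  86  85  87 100 126]
 [125  98  86  84  83  85  86  88  86  86  84  85 100 124]]
```

Request:
move_arm([
  [[2.5, 0, 5], [0, 0, 0], -1],
  [[2.5, 0, 10], [0, 0, 0], -1],
  [[2.5, 0, 14], [0, 0, 0], -1],
  [[2.5, 0, 17], [0, 0, 0], -1],
  [[2.5, 0, 17], [0, 0, 0], -1],
])

```text
time: 38.12
tool_pos: [0.6173, -0.026, 0.0671]
ee_rot: [-3.141, -0.0, 1.543]
wrist_force: [-0.1, -0.4, -3.6]
width: 0.0109
```

```bash
python3 pin.py
```

```text
[ 0.6173 -0.026   0.0671] [-3.1408 -0.      1.5431] 0.0109 [-0.1 -0.4 -3.6]
hole pred [256.6  50.8] pin tip/base pred [[256.0, 52.2], [256.0, 58.2]]
32 238
 206 203 203 204 204 204 203 200 203 202 204 204 207 204 202 206 205 203 205
 238 235 234 236 236 235 235 233 234 235 235 236 237 235 234 236 236 235 236
 237 235 235 237 236 236 235 233 234 235 236 236 237 235 234 237 236 235 237
 237 236 234 236 236 236 235 231 229 228 229 233 237 235 234 237 236 235 237
 237 236 235 236 236 235 228 206 183 172 173 189 218 233 234 237 237 235 237
 237 236 234 236 236 226 190 151 128 127 123 123 148 198 232 237 236 235 237
 237 236 235 236 231 195 144 141 145 153 145 137 123 137 204 235 236 235 237
 237 236 235 235 215 157 145 145 120 128 152 129 136 130 156 229 236 236 237
 237 236 235 232 198 148 143 117 131 200 209 174 125 137 138 212 236 235 237
 237 236 232 228 182 150 137 106 142 211 215 192 137 125 136 196 236 236 237
 237 236 226 222 173 149 132 103 117 188 200 168 133 117 143 190 235 235 237
 237 236 225 224 178 149 131  98  97 110 132 137 118 113 148 194 235 235 238
 237 236 229 229 193 148 132  95  94 101 115 126  97 116 160 210 236 235 238
 230 232 235 234 211 136 120  92  90  97 106 105  89 117 163 228 236 236 238
 228 230 234 234 226 175 123 105  86  88  91  86  99 138 198 236 236 236 238
 228 228 227 227 227 213 165 127 104  90  89 101 143 192 229 237 236 236 237
 228 227 226 227 228 225 215 184 160 147 149 171 201 221 226 230 229 229 231
 228 227 225 226 228 226 227 219 218 211 214 222 227 225 225 228 228 227 230
 228 227 226 227 227 226 227 222 226 225 226 227 228 225 225 228 228 228 230
shift [-1.7, 0.0, -17.6] turn [-0.01, 0.0, -0.04]
```

Request:
move_arm([
  [[1.5, 0, 0], [0, 0, 0], -1],
  [[1.5, 0, 3], [0, 0, 0], -1],
  [[1.5, 0, 6], [0, 0, 0], -1],
  [[1.5, 0, 6], [0, 0, 0], -1],
])

```text
time: 38.67
tool_pos: [0.6172, -0.0244, 0.061]
ee_rot: [-3.141, -0.0, 1.543]
wrist_force: [-0.6, -0.4, -4.0]
width: 0.011
```

```bash
python3 pin.py
```

```text
[ 0.6172 -0.0244  0.061 ] [-3.1405 -0.      1.5432] 0.011 [-0.6 -0.4 -4. ]
hole pred [256.6  50.8] pin tip/base pred [[256.2, 52.8], [256.2, 58.9]]
32 238
 207 204 203 205 205 206 205 202 203 204 205 206 208 205 203 206 206 205 207
 238 235 235 237 237 236 235 233 235 236 236 237 238 236 235 237 237 236 237
 238 236 235 237 237 236 236 234 235 236 236 237 238 235 235 237 237 236 237
 238 236 235 237 237 236 236 232 230 228 230 234 237 233 235 237 237 236 237
 238 237 235 237 236 236 228 204 184 173 174 190 219 233 235 237 237 236 237
 238 237 235 237 237 227 191 152 127 123 124 124 150 199 232 237 237 236 238
 238 237 235 237 231 195 145 141 157 162 153 138 124 138 204 236 237 236 238
 238 237 235 236 215 158 144 147 140 133 143 142 143 124 157 230 236 236 238
 238 237 235 233 197 129 125 121 124 184 204 171 143 126 134 213 237 236 238
 238 237 235 230 172 123 118 111 142 211 216 197 154 133 125 196 236 236 238
 238 237 229 224 146 122 115 106 125 198 213 184 151 139 125 190 235 236 238
 238 237 234 230 151 123 115 100  99 122 149 145 143 136 128 193 235 236 238
 238 237 235 233 181 124 115  96  94 102 115 130 136 127 138 212 237 236 238
 237 237 235 235 210 133 116  94  92 100 110 122 123 114 157 229 237 236 238
 234 234 232 233 227 176 122  97  86  91 101 107  99 134 199 236 237 237 238
 229 228 227 227 228 214 166 122  95  89  91  93 123 173 227 235 234 234 236
 228 227 226 227 228 227 217 184 159 141 141 161 197 218 226 229 228 228 232
 228 227 226 227 228 227 227 220 220 211 214 216 223 226 226 229 228 228 231
 228 227 227 227 228 227 227 223 226 226 227 227 228 226 225 229 228 228 230
shift [-3.2, 0.2, -23.8] turn [-0.04, 0.0, -0.03]
```

Request:
move_arm([
  [[0, 0, 3], [0, 0, 0], -1],
  [[0, 0, 6], [0, 0, 0], -1],
  [[0, 0, 7.5], [0, 0, 0], -1],
  [[0, 0, 7.5], [0, 0, 0], -1],
])

```text
time: 39.22
tool_pos: [0.6174, -0.0245, 0.0538]
ee_rot: [-3.141, 0.0, 1.543]
wrist_force: [0.2, -0.1, -3.1]
width: 0.0109
```

Run:
```python
from h import *
o=status.get_obs();print(o['tool_pos'],o['ee_rot'],o['wrist_force'],o['wrist_torque'])
```

```text
[ 0.61742651 -0.02447491  0.05377806] [-3.14106344e+00  1.62420110e-05  1.54314869e+00] [ 0.22060475 -0.13743312 -3.14997598] [-0.07422932 -0.05316318 -0.027794  ]
```

Request:
move_arm([
  [[0, 0, 1], [0, 0, 0], -1],
  [[0, 0, 2], [0, 0, 0], -1],
  [[0, 0, 2], [0, 0, 0], -1],
])

```text
time: 39.6
tool_pos: [0.618, -0.0245, 0.0529]
ee_rot: [3.14, 0.0, 1.543]
wrist_force: [-0.7, 0.2, -1.5]
width: 0.011
```

Request:
move_arm([
  [[0, 0, 1], [0, 0, 0], -1],
  [[0, 0, 1], [0, 0, 0], -1],
])

```text
time: 39.85
tool_pos: [0.6183, -0.0245, 0.0527]
ee_rot: [3.139, 0.0, 1.543]
wrist_force: [-1.5, 0.6, 5.0]
width: 0.0113
```

Seated with an upward reaction. Release partly, then rise straight up.

Request:
move_arm([
  [[0, 0, 0], [0, 0, 0], 0],
  [[0, 0, 0], [0, 0, 0], 0],
  [[0, 0, 0], [0, 0, 0], 0],
  [[0, 0, 0], [0, 0, 0], 0],
  [[0, 0, 0], [0, 0, 0], 0],
  [[0, 0, -20], [0, 0, 0], 0],
  [[0, 0, -60], [0, 0, 0], 0],
  [[0, 0, -110], [0, 0, 0], 0],
  [[0, 0, -150], [0, 0, 0], 0],
  [[-40, -50, -190], [0, 0, 0], 0],
  [[-40, -100, -200], [0, 0, 0], 0],
  [[-40, -100, -200], [0, 0, 0], 0],
  [[-40, -100, -200], [0, 0, 0], 0],
])

```text
time: 41.48
tool_pos: [0.5169, -0.0617, 0.2511]
ee_rot: [3.141, 0.0, 1.543]
wrist_force: [0.4, -0.6, -0.6]
width: 0.0472
```

Run:
```python
from h import *
import pickle
o=status.get_obs();print(o['tool_pos'],o['ee_rot'],o['width'],o['wrist_force'])
P=pose('wrist',o);im=snap('wrist','w20');pickle.dump(P,open('P20.pkl','wb'));sc=snap('scene','s20');t=snap('top','t20')
yel(im,P,.094);S=(.6175,-.0275)
print(w2pix('',[L(S,-.027,(0,y),.061) for y in(.125,-.125)],P).round(1))
a=cv2.resize(im[:,:,::-1],(400,300),interpolation=cv2.INTER_CUBIC)
b=cv2.resize(sc[125:290,95:340,::-1],(400,300),interpolation=cv2.INTER_CUBIC)
c=cv2.resize(t[145:255,100:400,::-1],(800,293),interpolation=cv2.INTER_CUBIC)
cv2.imwrite('pics/c14.png',np.vstack([np.hstack([a,b]),c]))
```

```text
[ 0.51690837 -0.06165812  0.25107775] [3.14059417e+00 6.55764887e-05 1.54314591e+00] 0.047177039410246625 [ 0.35226199 -0.64816902 -0.60267414]
[0, 0, 135, 76, 8470] [[0.306, 0.1156, 0.094]]
[0, 168, 163, 135, 13227] [[0.2757, -0.1401, 0.094]]
[[332.3  50.2]
 [319.6 227.4]]
```

Run:
```python
from h import *
import pickle
P=pickle.load(open('P20.pkl','rb'));im=cv2.imread('pics/w20.png')
g=im.max(2)
for z,y in((.046,.125),(.046,-.125)):
    u=w2pix('',[L((.6175,-.0265),-.027,(0,y),z)],P)[0].astype(int);print(u)
    print('\n'.join(''.join('%4d'%v for v in r) for r in g[u[1]-12:u[1]+13:2,u[0]-12:u[0]+13:2]))
PT=pose('top')
for f in('top2','t16','t20'):
    t=cv2.imread(f'pics/{f}.png');h=cv2.cvtColor(t,cv2.COLOR_BGR2HSV)[150:300,125:185]
    m=((h[:,:,0]>15)&(h[:,:,0]<25)&(h[:,:,1]>100)).astype(np.uint8);n,_,st,ce=cv2.connectedComponentsWithStats(m)
    print(f,[(st[i].tolist(),pix2w('',[ce[i]+[125,150]],.094,PT)[0,:2].round(4).tolist()) for i in range(1,n) if st[i,4]>60])
# cover corners in wrist view: bright plate mask
m=(g>195).astype(np.uint8)
exp=w2pix('',[L((.6175,-.0265),-.027,c,.046) for c in((.055,.1375),(-.055,.1375),(-.055,-.1375),(.055,-.1375))],P);print(exp.round(1).tolist())
for k in range(-40,41,20):   # edges across x at y=k mm
    for s in(-1,1):
        l=[(d,int(g[tuple(np.round(w2pix('',[L((.6175,-.0265),-.027,(s*d/1e3,k/1e3+.03),.046)],P)[0]).astype(int)[::-1])])) for d in range(48,64,2)];print(k,s,l)
```

```text
[329  51]
 147 146 146 145 144 144 146 146 147 145 145 147 147
 155 152 153 156 161 161 161 164 166 164 165 166 167
 202 201 206 205 208 208 205 205 209 206 207 208 211
 204 204 209 208 208 202 182 174 190 203 208 208 212
 204 203 210 206 199 168 112 104 133 176 208 209 213
 204 203 201 185 159 144  96 109 165 158 203 211 214
 204 197 156 133 106  88  81  88 136 136 200 210 214
 205 202 186 168 103  78  74  79 101 129 202 211 214
 205 204 207 193 145  93  79  89 108 156 207 212 214
 205 205 209 208 205 180 128 118 141 188 210 212 215
 204 205 209 208 209 203 193 183 184 195 209 214 215
 204 206 209 208 210 208 209 208 191 197 210 214 215
 204 205 209 209 209 208 209 211 206 208 210 214 216
[317 223]
 218 214 212 215 215 216 214 215 217 216 216 218 220
 218 214 211 216 214 216 214 215 217 216 216 219 220
 218 214 212 216 214 216 213 215 217 215 216 219 221
 217 213 212 215 215 216 213 214 217 216 216 220 220
 217 213 213 216 213 204 175 172 195 213 217 221 221
 217 213 207 196 166 120  97 102 131 190 217 220 221
 217 213 208 164 128  95  95 106 122 170 217 221 222
 197 209 212 201 165
[... 832 characters left out ...]
(56, 143), (58, 142), (60, 132), (62, 92)]
-20 1 [(48, 215), (50, 215), (52, 216), (54, 218), (56, 221), (58, 216), (60, 217), (62, 232)]
0 -1 [(48, 219), (50, 219), (52, 221), (54, 170), (56, 143), (58, 140), (60, 127), (62, 104)]
0 1 [(48, 215), (50, 215), (52, 216), (54, 217), (56, 214), (58, 209), (60, 181), (62, 203)]
20 -1 [(48, 203), (50, 202), (52, 200), (54, 182), (56, 129), (58, 128), (60, 101), (62, 87)]
20 1 [(48, 201), (50, 201), (52, 203), (54, 206), (56, 207), (58, 200), (60, 199), (62, 232)]
40 -1 [(48, 203), (50, 201), (52, 203), (54, 159), (56, 136), (58, 128), (60, 117), (62, 82)]
40 1 [(48, 206), (50, 213), (52, 216), (54, 216), (56, 212), (58, 206), (60, 208), (62, 226)]
```

```bash
python3 -c "
from h import *
print(order.close_job())"
```

```text
the job is handed in; nothing more can be done
None
```

The job is done and handed in at about 42 s of robot time. The hand-in returned no verdict.

**Switches:** All four are off, at about 1.4 rad judged from the images. The first sweep went over the paddle tips because the shut fingers end about 18 mm short of the reported TCP. No paddle moved on that pass. A second try tipped only the first paddle part-way, so I lowered the finger about 12 mm and swept the whole row in one drag. I never left the row while it was half done.

**Jars:** There were two on the warmer. Both stand upright in the tray, near (0.574, 0.369) and (0.454, 0.366) m. The last top picture showed both caps round and in place.

**Cover:** It is seated on both pins.
- The height when it seated matched a flat plate: TCP at 0.053 m, against 0.0536 m expected.
- The last pixel check shows a pin in each hole and the front edge parallel to the warmer.
- The gripper is open and clear, with wrist force about zero.

**Limits and disagreements:**
- The 16-picture limit stopped me viewing the final image, so the last checks were numeric only.
- The left pin seen through the hole lay about 2–3 mm from my two-pin estimate of the seat. I followed the view through the hole, and the plate dropped on with no noticeable resistance.

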